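Find the socket that fits the middle nut

ROBOT

A 6-joint arm with a two-finger parallel gripper is mounted at the origin on the work surface. World frame = base frame: x ahead of the robot, y to its left, z up, the work surface at z = 0. Lengths are in m, angles in rad, forces in N, time in s.
With the tool pointing down it reaches from about 0.25 to 0.775 m from the base axis. Payload 4 kg.
Tool frame: the origin (TCP) lies at the very end of the fingers, on their centre line; the grasp point (between the pads) lies 19 mm behind it; y points along the fingers, x is the direction in which the jaws open and shut, and the axes are right-handed (so a half turn about y gives the same grasp; the last joint's range is limited). The gripper opens to 94 mm and grips with 3 to 60 N. Pads are 16 mm wide; open, the fingers measure 119 mm over their backs; the gripper's body (75 mm by 177 mm) begins 78 mm behind the grasp point.
Start: joints at [1.217, 0.087, 1.371, -0, 1.684, -0.103], TCP at [0.137, 0.533, 0.206] pointing down, gripper open.
Joint ranges: [-3.1, 3.1], [-0.76, 2.03], [0.27, 2.55], [-1.08, 4.22], [0.17, 2.65], [-2.57, 2.57]. Speed limits (rad/s): [2.79, 2.79, 3.14, 3.14, 3.14, 3.14].

INTERFACE

Orientations are given as [roll, pitch, yaw] about the fixed x, y, z axes, in that order (R = Rz(yaw) Ry(pitch) Rx(roll)).
In Python, from plant import readout, optics, job_done gives the robot as it stands.
- The arm moves only by the shell command python3 -m handwheel 'ROWS' [FORCE]. ROWS is JSON, a list of rows, each an object of numbers: "claw": the closure, from 0 (fully open) to 1 (shut); "dx", "dy", "dz": the shift along the world's x, y, z as a fraction of full scale; "twist": the turn about the world's z as a fraction of full scale. A call has 1 to 5 rows; each row is the pose to reach, as a shift and turn from the pose commanded when the call began; what a row does not reach only later rows make up. Full scale, the value 1, is 0.2 m for a shift and 60 degrees for a turn. A row lasts 1/10 s, in which the tool goes at most 50 mm and 8.59 degrees, less where a joint would pass 70% of its speed; a pose out of reach is approached as far as the arm can. A call with a number of a shift or a turn outside -1 to 1 is refused whole. A call with a gripper value outside its range is refused whole. The fingers move at their own pace and stop on an object; FORCE is the grip in N (left out, the last holds). Time passes only in rows, so rows that repeat a pose let the fingers close. It gives the time, the measured TCP pose, the force and the opening at its end, in the units of the state.
- readout.get_obs(): the state, without advancing time (a new reading comes with each control period).
- optics.get_image(name): name is "scene" or "top" or "wrist"; returns the picture (400x640x3 uint8, red, green, blue); there is no depth.
- optics.camera_model(name): a dict with "camera_matrix" (3x3 intrinsics, pixels), "dist_coeffs" ([k1, k2, p1, p2, k3] as OpenCV has them; the pictures are not rectified), "R" (3x3) and "t" (3): a world point X has camera coordinates R X + t. Camera axes: x right, y down, z forward; pixel columns grow to the right and rows downward; lengths in m; the calibration is good to about 2 mm. A picture is of the moment at which its call begins: read the wrist's pose just before it. camera_model takes no time and is no camera call; for the wrist camera it gives the pose at the moment of the call.
- job_done(): hands the job in, once; it reports no verdict.
The state is a dict: "time_s": time; "q": joint angles; "joint_vel": joint speeds; "joint_torque": joint torques, N m; "tcp_pos": TCP position; "tool_rot": TCP orientation; "wrist_force": force on the tool from outside, world axes, zero at the start; "wrist_torque": the same for the moment, N m; "gripper_width": opening from 0.0 (shut) to 1.0 (fully open).
Only numpy, scipy, OpenCV 4.12 (cv2) and the standard library are available. Lean on these libraries where they do the work, as an engineer would, in place of code of your own. Each camera call takes 0.05 s, during which the arm holds its last target. There are 200 camera calls.

TASK

Pull the tool chest's drawer out to its stop, then try its sockets on the middle one of the three hex nuts on the clamping jig until you have the one that fits; any socket that does not fit goes back, standing, into the drawer, which stays open. With the right socket fully down over the middle nut, turn that nut about an eighth of a turn clockwise (seen from above) and finish there, still gripping the socket seated on the nut. Leave the other two nuts and the other things on the bench alone.

Things in the scene. Friction and masses are not known exactly. Their poses are not given: they have to be found in the camera images.
- chest_drawer0 (a joint): the one drawer of the small grey tool chest on the bench (chest 200 mm deep, 280 wide, 104 high, wooden drawer front towards the robot). Metres pulled out: 0 shut, 0.134 at its stop; it may start up to 0.012 open. It slides freely (about 1 N, plus light damping) and stays where it is left.
- chest_drawer0_handle (a point): middle of the drawer's straight bar handle, a round steel bar 11 mm thick and 120 mm long, running level along this point's y axis, 35 mm in front of the drawer front and about 38 mm below the chest's top; fingers pass on either side of it from above. Its x axis points into the chest: the drawer is pulled along -x. It moves with the drawer.
- drawer_floor (a point): centre of the drawer's inner floor (moves with the drawer; same axes as the handle; inside 155 mm in x by 238 mm in y; its front board rises about 70 mm above the floor). The three sockets stand on it in a row along y, in the front half, about 75 mm apart, in any order.
- nut_seat (a point): centre of the washer (42 mm across, level with this point) under the MIDDLE one of three hex nuts in a row on the clamping jig (130 x 270 mm, fixed to the bench). z up; the row runs along y, nuts 65 mm apart. The nuts are 18, 23 and 28 mm across flats; which is in the middle varies and is not told. A fitting socket slides down until its rim rests on the washer.
- nut_small (a joint): turn of the 18 mm (across flats) hex nut, wherever in the row it is: radians clockwise seen from above. At 0, its start, two flats face +y and -y of nut_seat. 16 mm high, top chamfered, stud end 2 mm above it. Stiff (0.2 N m); stays where it is turned to.
- socket_small_mid (a point): small steel socket, mouth down: round body 28 mm across, 28 high; on it a 16 mm square adapter, 28 to 66 mm above the rim: grip it there. Point on the axis, 33 mm above the rim; z up; adapter faces look along x and y. Hex mouth 19.6 mm across flats, 20 deep, flats facing +y and -y. Turns the 18 mm nut (play up to 11 degrees each way); won't go over a bigger nut; slips round a smaller one. 126 g.
- nut_medium (a joint): turn of the 23 mm (across flats) hex nut, wherever in the row it is: radians clockwise seen from above. At 0, its start, two flats face +y and -y of nut_seat. 16 mm high, top chamfered, stud end 2 mm above it. Stiff (0.2 N m); stays where it is turned to.
- socket_medium_mid (a point): medium steel socket, mouth down: round body 34 mm across, 28 high; on it a 16 mm square adapter, 28 to 66 mm above the rim: grip it there. Point on the axis, 33 mm above the rim; z up; adapter faces look along x and y. Hex mouth 24.6 mm across flats, 20 deep, flats facing +y and -y. Turns the 23 mm nut (play up to 11 degrees each way); won't go over a bigger nut; slips round a smaller one. 153 g.
- nut_large (a joint): turn of the 28 mm (across flats) hex nut, wherever in the row it is: radians clockwise seen from above. At 0, its start, two flats face +y and -y of nut_seat. 16 mm high, top chamfered, stud end 2 mm above it. Stiff (0.2 N m); stays where it is turned to.
- socket_large_mid (a point): large steel socket, mouth down: round body 40 mm across, 28 high; on it a 16 mm square adapter, 28 to 66 mm above the rim: grip it there. Point on the axis, 33 mm above the rim; z up; adapter faces look along x and y. Hex mouth 29.6 mm across flats, 20 deep, flats facing +y and -y. Turns the 28 mm nut (play up to 11 degrees each way); won't go over a bigger nut; slips round a smaller one. 180 g.
- tape: bystander, leave it alone: a yellow ring of tape, 90 mm across and 24 high, on the rear of the chest's top; origin at its underside's centre.
- glue: bystander, leave it alone: a white glue bottle, 60 mm across, 150 high, upright on the bench; origin at its underside's centre.
- jar: bystander, leave it alone: a lidded screw jar, 64 mm across, 70 high; origin at its underside's centre.
- offcut: bystander, leave it alone: a dark wood offcut 100 x 55 x 35 mm; origin at its underside's centre.
- mallet: bystander, leave it alone: a mallet with a dark head and wooden handle, 260 mm long along its x, lying flat; origin at half-way along, at its underside.
- chisel: bystander, leave it alone: a wood-handled narrow chisel, 220 mm long along its x, 26 mm thick; origin at half-way along, at its underside.
- brush: bystander, leave it alone: a bench brush, 200 mm long along its x, 42 wide, 20 thick; origin at half-way along, at its underside.

How it is judged:
On the way, in this order (a step that is already met when the one before it is completed fails the run):
1. the drawer is pulled out to its stop (value of joint chest_drawer0 above 0.124 m), for 0.2 s.
2. a socket is fully down over the middle nut, no nut turned yet (((horizontal distance between socket_small_mid and nut_seat below 0.004 m and z of socket_small_mid in the frame of nut_seat between 0.029 and 0.037 m and angle between socket_small_mid's own z axis and vertical below 0.08 rad) or (horizontal distance between socket_medium_mid and nut_seat below 0.004 m and z of socket_medium_mid in the frame of nut_seat between 0.029 and 0.037 m and angle between socket_medium_mid's own z axis and vertical below 0.08 rad) or (horizontal distance between socket_large_mid and nut_seat below 0.004 m and z of socket_large_mid in the frame of nut_seat between 0.029 and 0.037 m and angle between socket_large_mid's own z axis and vertical below 0.08 rad)) and value of joint each of nut_small, nut_medium, nut_large below 0.3 rad), for 0.1 s.
3. the nut is turned about an eighth of a turn by the socket of its size, seated on it (((horizontal distance between socket_small_mid and nut_seat below 0.004 m and z of socket_small_mid in the frame of nut_seat between 0.029 and 0.037 m and angle between socket_small_mid's own z axis and vertical below 0.08 rad and value of joint nut_small between 0.45 and 1.2 rad) or (horizontal distance between socket_medium_mid and nut_seat below 0.004 m and z of socket_medium_mid in the frame of nut_seat between 0.029 and 0.037 m and angle between socket_medium_mid's own z axis and vertical below 0.08 rad and value of joint nut_medium between 0.45 and 1.2 rad) or (horizontal distance between socket_large_mid and nut_seat below 0.004 m and z of socket_large_mid in the frame of nut_seat between 0.029 and 0.037 m and angle between socket_large_mid's own z axis and vertical below 0.08 rad and value of joint nut_large between 0.45 and 1.2 rad))), for 0.2 s.
At the end, for the whole second after the job is handed in: Drawer within 10 mm of its stop; the socket of the middle nut's size on it (4 mm off axis, rim 4 mm off washer, 0.08 rad tilt at most), gripped with over 3 N; that nut 0.45 to 1.2 rad clockwise of its start; the other two sockets upright on the drawer floor (value of joint chest_drawer0 above 0.124 m and ((horizontal distance between socket_small_mid and nut_seat below 0.004 m and z of socket_small_mid in the frame of nut_seat between 0.029 and 0.037 m and angle between socket_small_mid's own z axis and vertical below 0.08 rad and value of joint nut_small between 0.45 and 1.2 rad and contact force between the fingers and socket_small above 3 N and x of socket_medium_mid in the frame of drawer_floor between -0.085 and 0.085 m and y of socket_medium_mid in the frame of drawer_floor between -0.13 and 0.13 m and z of socket_medium_mid in the frame of drawer_floor between 0.028 and 0.038 m and angle between each of socket_medium_mid, socket_large_mid's own z axis and vertical below 0.15 rad and x of socket_large_mid in the frame of drawer_floor between -0.085 and 0.085 m and y of socket_large_mid in the frame of drawer_floor between -0.13 and 0.13 m and z of socket_large_mid in the frame of drawer_floor between 0.028 and 0.038 m) or (horizontal distance between socket_medium_mid and nut_seat below 0.004 m and z of socket_medium_mid in the frame of nut_seat between 0.029 and 0.037 m and angle between socket_medium_mid's own z axis and vertical below 0.08 rad and value of joint nut_medium between 0.45 and 1.2 rad and contact force between the fingers and socket_medium above 3 N and x of socket_small_mid in the frame of drawer_floor between -0.085 and 0.085 m and y of socket_small_mid in the frame of drawer_floor between -0.13 and 0.13 m and z of socket_small_mid in the frame of drawer_floor between 0.028 and 0.038 m and angle between each of socket_small_mid, socket_large_mid's own z axis and vertical below 0.15 rad and x of socket_large_mid in the frame of drawer_floor between -0.085 and 0.085 m and y of socket_large_mid in the frame of drawer_floor between -0.13 and 0.13 m and z of socket_large_mid in the frame of drawer_floor between 0.028 and 0.038 m) or (horizontal distance between socket_large_mid and nut_seat below 0.004 m and z of socket_large_mid in the frame of nut_seat between 0.029 and 0.037 m and angle between socket_large_mid's own z axis and vertical below 0.08 rad and value of joint nut_large between 0.45 and 1.2 rad and contact force between the fingers and socket_large above 3 N and x of socket_small_mid in the frame of drawer_floor between -0.085 and 0.085 m and y of socket_small_mid in the frame of drawer_floor between -0.13 and 0.13 m and z of socket_small_mid in the frame of drawer_floor between 0.028 and 0.038 m and angle between each of socket_small_mid, socket_medium_mid's own z axis and vertical below 0.15 rad and x of socket_medium_mid in the frame of drawer_floor between -0.085 and 0.085 m and y of socket_medium_mid in the frame of drawer_floor between -0.13 and 0.13 m and z of socket_medium_mid in the frame of drawer_floor between 0.028 and 0.038 m))); the arm keeps its last pose, push and grip.
It fails at once if one of the other two nuts is turned too (((value of joint nut_small above 0.2 rad or value of joint nut_small below -0.15 rad) and (value of joint nut_medium above 0.2 rad or value of joint nut_medium below -0.15 rad)) or ((value of joint nut_small above 0.2 rad or value of joint nut_small below -0.15 rad) and (value of joint nut_large above 0.2 rad or value of joint nut_large below -0.15 rad)) or ((value of joint nut_medium above 0.2 rad or value of joint nut_medium below -0.15 rad) and (value of joint nut_large above 0.2 rad or value of joint nut_large below -0.15 rad))).
It fails at once if the nut is turned far too much (value of joint any of nut_small, nut_medium, nut_large above 1.5 rad).
It fails at once if another thing on the bench is moved by more than 40 mm (distance of any of tape, glue, jar, offcut, mallet, chisel, brush from where it was at the start of the episode above 0.04 m).
It also fails if it takes over 72 s, if anything falls off the work surface, if the arm or the gripper's body presses on something with over 40 N, if the wrist force passes 120 N, or if a joint passes its speed limit or range.

## Working session

There is one attempt and no reset: what is moved stays moved. The work goes in short steps, Python scripts to look and compute and a shell command to move; the robot and the scene stay as the last step left them, time stands still between calls to the robot, and variables do not carry over. Pictures are saved under pics/ and viewed, about 8 in all and at most 12, crops included, and the job is handed in when it is done.

```bash
mkdir -p pics; ls; cat > h.py <<'E'
import numpy as np, cv2
from plant import readout, optics
def snap(name, f):
    im=optics.get_image(name); cv2.imwrite('pics/'+f, im[:,:,::-1]); return im
def ray(name, px, z, m=None):
    m=m or optics.camera_model(name)
    u=cv2.undistortPoints(np.array(px,float).reshape(-1,1,2),np.array(m['camera_matrix']),np.array(m['dist_coeffs'])).reshape(-1,2)
    R=np.array(m['R']);t=np.array(m['t']);c=-R.T@t
    d=np.c_[u,np.ones(len(u))]@R
    return c+d*((z-c[2])/d[:,2])[:,None]
def proj(name,X,m=None):
    m=m or optics.camera_model(name)
    return cv2.projectPoints(np.array(X,float).reshape(-1,1,3),cv2.Rodrigues(np.array(m['R']))[0],np.array(m['t'],float),np.array(m['camera_matrix']),np.array(m['dist_coeffs']))[0].reshape(-1,2)
E
python3 - <<'E'
from h import *
snap('top','top0.png'); snap('scene','scene0.png')
for n in('top','scene'):
    m=optics.camera_model(n); print(n,-np.array(m['R']).T@m['t'],m['camera_matrix'][0][0])
print(readout.get_obs())
E
```

```text
pics
top [ 0.31073934 -0.05141735  1.47798822] 481.5757388043071
scene [ 1.63413483 -0.20807563  0.77479155] 383.13827478965084
{'time_s': 0.1, 'q': array([ 1.21690690e+00,  8.78695815e-02,  1.37203946e+00, -2.21212547e-07,
        1.68361094e+00, -1.03119962e-01]), 'joint_vel': array([-0.00121844,  0.00125955, -0.00321663,  0.00084536,  0.00130628,
       -0.00072976]), 'joint_torque': array([ 1.80589457e-03, -3.41252697e+01, -3.03300548e+01,  7.20340339e-02,
        3.04212095e-02, -9.69359121e-05]), 'tcp_pos': array([0.13633132, 0.53234361, 0.20445981]), 'tool_rot': array([-1.57059815,  0.00191711,  1.32002703]), 'wrist_force': array([-0.07117056, -0.53902551,  0.24828754]), 'wrist_torque': array([-0.02384302,  0.02418586,  0.01960559]), 'gripper_width': 0.9982384198724582}
```

View pics/top0.png

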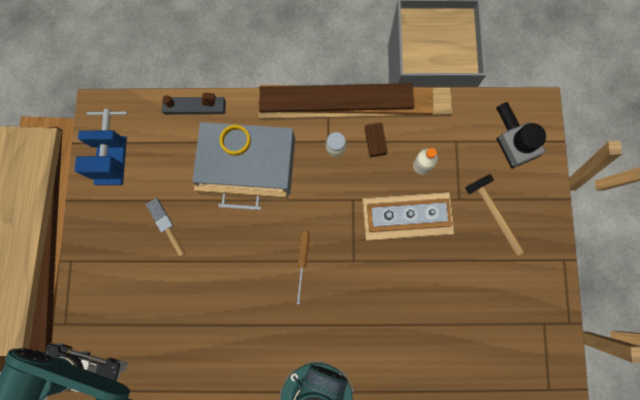

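View pics/scene0.png

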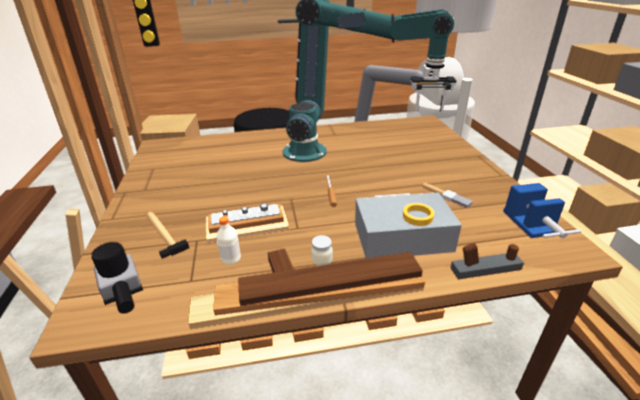

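```bash
python3 - <<'E'
from h import *
im=cv2.imread('pics/top0.png')
a=cv2.resize(im[110:220,185:305],None,fx=4,fy=4,interpolation=cv2.INTER_CUBIC)
b=cv2.resize(im[185:245,355:465],None,fx=7,fy=7,interpolation=cv2.INTER_CUBIC)
o=np.zeros((440+0,480,3),np.uint8);
cv2.imwrite('pics/a.png',a);cv2.imwrite('pics/b.png',b)
print('handle',ray('top',[(220,206),(260,208),(240,207)],.066))
print('nuts',ray('top',[(389,215),(410,213.5),(432,212)],.06))
E
```

```text
handle [[0.55918844 0.28725898 0.066     ]
 [0.55292974 0.16741468 0.066     ]
 [0.5560572  0.22725343 0.066     ]]
nuts [[ 0.53205443 -0.21676512  0.06      ]
 [ 0.53643674 -0.2795433   0.06      ]
 [ 0.5408142  -0.34546853  0.06      ]]
```

View pics/a.png

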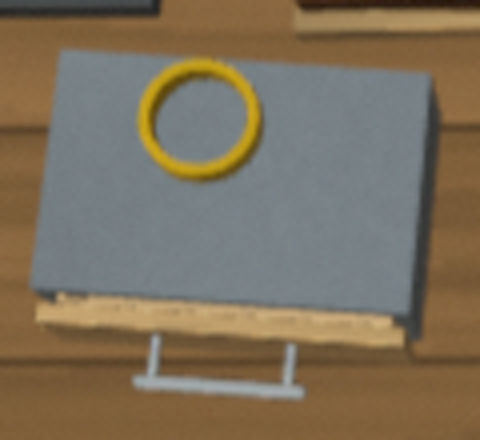

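View pics/b.png

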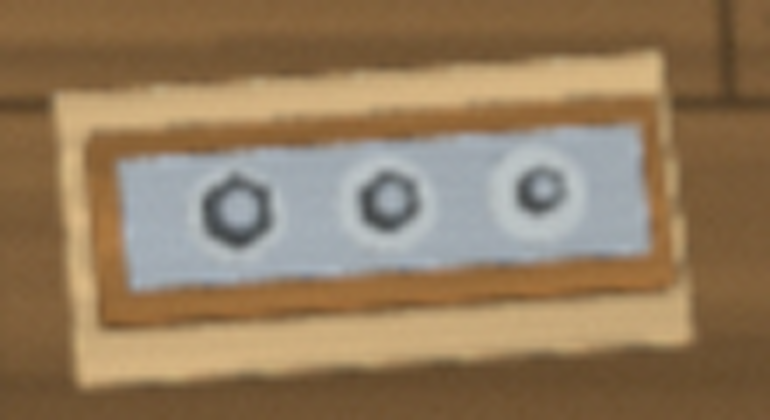

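```bash
python3 -m handwheel '[{"dx":0.2,"dy":-0.15,"twist":-0.14,"claw":0.7},{"dx":0.4,"dy":-0.3,"twist":-0.28,"claw":0.7},{"dx":0.6,"dy":-0.45,"twist":-0.42,"claw":0.7},{"dx":0.8,"dy":-0.6,"twist":-0.56,"claw":0.7},{"dx":1,"dy":-0.75,"twist":-0.7,"claw":0.7}]' 40
python3 -m handwheel '[{"dx":0.25,"dy":-0.15,"twist":-0.14,"claw":0.7},{"dx":0.5,"dy":-0.35,"twist":-0.28,"claw":0.7},{"dx":0.7,"dy":-0.5,"twist":-0.42,"claw":0.7},{"dx":0.9,"dy":-0.65,"twist":-0.55,"claw":0.7},{"dx":0.9,"dy":-0.75,"twist":-0.62,"claw":0.7}]'
python3 - <<'E'
from h import *
o=readout.get_obs();print(o['tcp_pos'],o['tool_rot'],o['wrist_force'],o['gripper_width'])
snap('wrist','w1.png')
m=optics.camera_model('wrist');print(-np.array(m['R']).T@m['t'],m['R'])
E
```

```text
[0.13633132 0.53234361 0.20445981] [-1.57059815  0.00191711  1.32002703] [-0.07117056 -0.53902551  0.24828754] 0.9982384198724582
[0.07094525 0.54857617 0.38360456] [[ 0.24781037  0.96880763 -0.00133887]
 [ 0.94219885 -0.240682    0.23309547]
 [ 0.22550243 -0.05902496 -0.97245293]]invalid input at $[0]: expected keys claw, dx, dy, dz, twist
invalid input at $[0]: expected keys claw, dx, dy, dz, twist
```

View pics/w1.png

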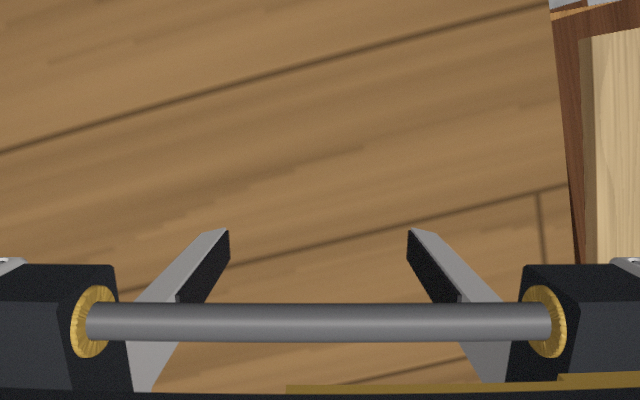

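The moves were refused because every key is required, so the arm hasn't moved. The wrist view shows only bare bench, with the fingertips at about (225,235) and (410,235).

```bash
python3 -m handwheel '[{"dx":0.2,"dy":-0.15,"dz":0,"twist":-0.14,"claw":0.7},{"dx":0.4,"dy":-0.3,"dz":0,"twist":-0.28,"claw":0.7},{"dx":0.6,"dy":-0.45,"dz":0,"twist":-0.42,"claw":0.7},{"dx":0.8,"dy":-0.6,"dz":0,"twist":-0.56,"claw":0.7},{"dx":1,"dy":-0.75,"dz":0,"twist":-0.7,"claw":0.7}]' 40
python3 -m handwheel '[{"dx":0.25,"dy":-0.15,"dz":0,"twist":-0.14,"claw":0.7},{"dx":0.5,"dy":-0.35,"dz":0,"twist":-0.28,"claw":0.7},{"dx":0.7,"dy":-0.5,"dz":0,"twist":-0.42,"claw":0.7},{"dx":0.9,"dy":-0.65,"dz":0,"twist":-0.55,"claw":0.7},{"dx":0.9,"dy":-0.75,"dz":0,"twist":-0.62,"claw":0.7}]'
python3 - <<'E'
from h import *
o=readout.get_obs();print(o['tcp_pos'],o['tool_rot'],o['wrist_force'],o['gripper_width'])
im=snap('wrist','w2.png')
m=optics.camera_model('wrist');print(-np.array(m['R']).T@m['t'])
print(proj('wrist',[[.5592,.287,.066],[.553,.167,.066]],m))
E
```

```text
time_s: 0.65
tcp_pos: [0.3376, 0.3814, 0.2053]
tool_rot: [-1.571, 0.0, 0.581]
wrist_force: [0.3, 0.7, 0.1]
gripper_width: 0.613
time_s: 1.15
tcp_pos: [0.5189, 0.2309, 0.2042]
tool_rot: [-1.571, 0.001, -0.068]
wrist_force: [0.9, 0.1, 0.3]
gripper_width: 0.3
[0.51885268 0.23086402 0.2042406 ] [-1.57146305e+00  6.14500663e-04 -6.78561599e-02] [0.92094673 0.05230386 0.30329283] 0.3002439886256689
[0.52528601 0.29302826 0.38281219]
[[357.57881002 115.5586492 ]
 [357.15213383 246.95776781]]
```

View pics/w2.png

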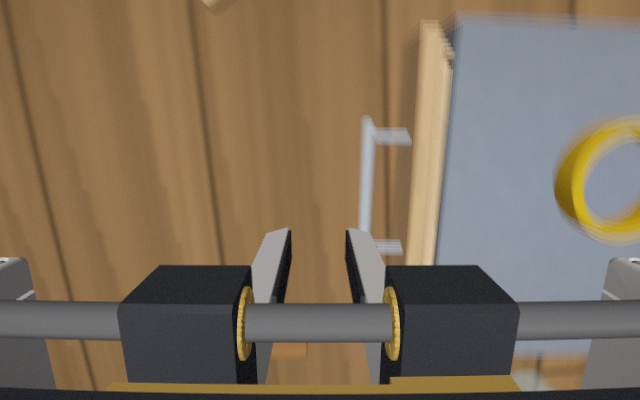

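The wrist view has the handle bar at about (367,118)–(365,245), 10 px from the prediction, but it's blurred because the arm was still settling. I'll measure it again at rest.

```bash
python3 - <<'E'
from h import *
snap('wrist','w3.png')
o=readout.get_obs();print(o['tcp_pos'],o['tool_rot'])
m=optics.camera_model('wrist');im=optics.get_image('wrist')
hsv=cv2.cvtColor(im,cv2.COLOR_RGB2HSV)
mask=((hsv[...,1]<70)&(hsv[...,2]>110)).astype(np.uint8)
mask[:, :300]=0; mask[230:]=0; mask[:,410:]=0
ys=np.arange(135,225,10)
c=[(np.nonzero(mask[y])[0].mean(),y) for y in ys]; print([ (round(a),b,int(mask[b].sum())) for a,b in c])
P=ray('wrist',c,.066,m); print(P[0],P[-1]); d=P[0]-P[-1]; print('yaw deg',np.degrees(np.arctan2(-d[0],d[1])))
# where is the handle at TCP y line
ys2=np.nonzero(mask[:, int(c[0][0])])[0]; print('top',ys2.min(), ray('wrist',[(c[0][0],ys2.min())],.066,m))
# chest front edge line (gray-blue body) at z=.104
b=[]
for y in range(60,140,10):
    r=(im[y,:,2].astype(int)>im[y,:,0]); x=np.nonzero(r[420:])[0]
    b.append((420+x.min(),y))
Q=ray('wrist',b,.104,m); f=np.polyfit(Q[:,1],Q[:,0],1); print('front edge yaw',np.degrees(np.arctan(-f[0])),Q[4])
E
```

```text
[0.51869893 0.22860234 0.20433666] [-1.57324492e+00  8.19162671e-04 -6.97436769e-02]
[(365, np.int64(135), 13), (364, np.int64(145), 13), (364, np.int64(155), 13), (364, np.int64(165), 13), (364, np.int64(175), 12), (363, np.int64(185), 13), (363, np.int64(195), 13), (362, np.int64(205), 12), (362, np.int64(215), 13)]
[0.56249464 0.2736105  0.066     ] [0.55690708 0.20142688 0.066     ]
yaw deg -4.426298678605366
top 110 [[0.56336093 0.29481166 0.066     ]]
front edge yaw -3.756466262973824 [0.61918    0.29834634 0.104     ]
```

```bash
python3 -m handwheel '[{"dx":0.2,"dy":0.01,"dz":0,"twist":0,"claw":0.7},{"dx":0.2,"dy":0.01,"dz":-0.2,"twist":0,"claw":0.7},{"dx":0.2,"dy":0.01,"dz":-0.4,"twist":0,"claw":0.7},{"dx":0.2,"dy":0.01,"dz":-0.6,"twist":0,"claw":0.7},{"dx":0.2,"dy":0.01,"dz":-0.785,"twist":0,"claw":0.7}]' 40
python3 -m handwheel '[{"dx":0,"dy":0,"dz":0,"twist":0,"claw":0.7},{"dx":0,"dy":0,"dz":0,"twist":0,"claw":1},{"dx":0,"dy":0,"dz":0,"twist":0,"claw":1},{"dx":0,"dy":0,"dz":0,"twist":0,"claw":1},{"dx":0,"dy":0,"dz":0,"twist":0,"claw":1}]' 40
```

```text
time_s: 1.8
tcp_pos: [0.555, 0.2362, 0.0465]
tool_rot: [-1.57, 0.001, -0.06]
wrist_force: [0.4, 0.7, -0.4]
gripper_width: 0.3
time_s: 2.3
tcp_pos: [0.5584, 0.2359, 0.0518]
tool_rot: [-1.568, -0.005, -0.062]
wrist_force: [0.3, 1.6, 4.7]
gripper_width: 0.104
```

```bash
python3 -m handwheel '[{"dx":-0.12,"dy":0.008,"dz":0,"twist":0,"claw":1},{"dx":-0.26,"dy":0.017,"dz":0,"twist":0,"claw":1},{"dx":-0.4,"dy":0.026,"dz":0,"twist":0,"claw":1},{"dx":-0.54,"dy":0.035,"dz":0,"twist":0,"claw":1},{"dx":-0.67,"dy":0.044,"dz":0,"twist":0,"claw":1}]' 40
python3 -m handwheel '[{"dx":0,"dy":0,"dz":0,"twist":0,"claw":1},{"dx":-0.015,"dy":0,"dz":0,"twist":0,"claw":1},{"dx":-0.015,"dy":0,"dz":0,"twist":0,"claw":1},{"dx":-0.015,"dy":0,"dz":0,"twist":0,"claw":1}]' 40
```

```text
time_s: 2.8
tcp_pos: [0.4343, 0.2451, 0.0521]
tool_rot: [-1.564, -0.032, -0.062]
wrist_force: [62.4, 0.7, -41.9]
gripper_width: 0.11
time_s: 3.2
tcp_pos: [0.4345, 0.245, 0.052]
tool_rot: [-1.563, -0.034, -0.064]
wrist_force: [32.2, 3.1, -17.5]
gripper_width: 0.102
```

```bash
python3 -m handwheel '[{"dx":0.06,"dy":0,"dz":0,"twist":0,"claw":1},{"dx":0.06,"dy":0,"dz":0,"twist":0,"claw":0.65},{"dx":0.06,"dy":0,"dz":0,"twist":0,"claw":0.65},{"dx":0.06,"dy":0,"dz":0.15,"twist":0,"claw":0.6},{"dx":0.06,"dy":0,"dz":0.4,"twist":0,"claw":0.6}]' 40
python3 -m handwheel '[{"dx":0.05,"dy":0,"dz":0.25,"twist":0,"claw":0.55},{"dx":0.25,"dy":0,"dz":0.5,"twist":0,"claw":0.55},{"dx":0.43,"dy":0,"dz":0.6,"twist":0,"claw":0.55},{"dx":0.43,"dy":0,"dz":0.6,"twist":0,"claw":0.55},{"dx":0.43,"dy":0,"dz":0.6,"twist":0,"claw":0.55}]' 40
python3 - <<'E'
from h import *
o=readout.get_obs();print(o['tcp_pos'],o['tool_rot'])
snap('wrist','w4.png');snap('top','top4.png')
E
```

```text
time_s: 3.7
tcp_pos: [0.4271, 0.242, 0.1245]
tool_rot: [-1.576, 0.011, -0.062]
wrist_force: [0.5, 0.8, -0.3]
gripper_width: 0.387
time_s: 4.2
tcp_pos: [0.5172, 0.2434, 0.2479]
tool_rot: [-1.571, 0.002, -0.063]
wrist_force: [-0.2, 0.5, -0.5]
gripper_width: 0.45
[0.51724633 0.24343663 0.24794206] [-1.57138884  0.00173846 -0.06273569]
```

View pics/w4.png

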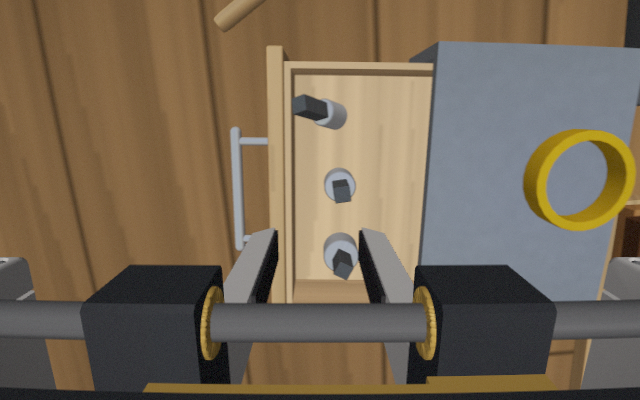

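The drawer is open. The middle socket (340,185) and lower socket (340,250) are standing. The top one (320,110) looks tipped towards the drawer front. I'll zoom in on it.

```bash
python3 - <<'E'
from h import *
im=optics.get_image('wrist')
cv2.imwrite('pics/w5.png',cv2.resize(im[70:290,270:400,::-1],None,fx=2.7,fy=2.7,interpolation=cv2.INTER_CUBIC))
cv2.imwrite('pics/w5f.png',im[...,::-1])
print(readout.get_obs()['tcp_pos'])
m=optics.camera_model('wrist');print(-np.array(m['R']).T@m['t'])
import json;json.dump({k:np.array(v).tolist() for k,v in m.items()},open('m5.json','w'))
print(ray('wrist',[(287,64),(287,170),(287,290),(340,180),(340,250),(330,113),(300,105)],.03,m))
print(m['camera_matrix'])
E
```

```text
[0.51531892 0.24342588 0.24637809]
[0.52004877 0.31013592 0.42528428]
[[0.48902568 0.36189261 0.03      ]
 [0.4801341  0.25063823 0.03      ]
 [0.46817066 0.10504786 0.03      ]
 [0.53825097 0.23584211 0.03      ]
 [0.53437938 0.15275685 0.03      ]
 [0.53103036 0.30926018 0.03      ]
 [0.49957682 0.31953652 0.03      ]]
[[359.92587241   0.         317.95497706]
 [  0.         359.92587241 199.58252612]
 [  0.           0.           1.        ]]
```

View pics/w5.png

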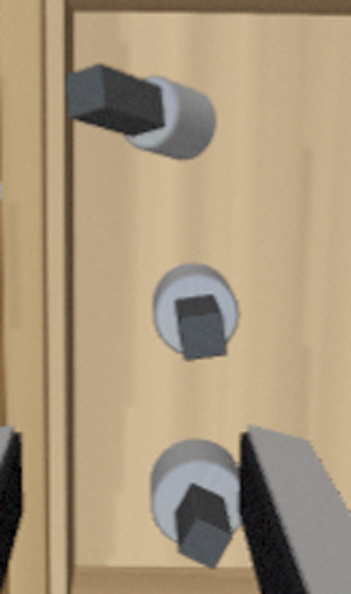

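The crop shows the top socket lying, adapter towards the front board, and the other two standing. I'll measure the body diameters to tell which is which.

```bash
python3 - <<'E'
from h import *
import json
m=json.load(open('m5.json'))
im=cv2.imread('pics/w5f.png').astype(int)  # bgr
mask=((im[...,0]>=im[...,2]-8)).astype(np.uint8)
mask[:, :294]=0; mask[:,358:]=0; mask[:78]=0; mask[272:]=0
n,l,st,ce=cv2.connectedComponentsWithStats(mask)
for i in range(1,n):
    if st[i,4]>150:
        print(st[i],ce[i])
        w=[(y,np.nonzero(l[y]==i)[0].min(),np.nonzero(l[y]==i)[0].max()) for y in range(st[i,1],st[i,1]+st[i,3],3)]
        print([(int(y),int(a),int(b),int(b-a+1)) for y,a,b in w])
        c=max(cv2.findContours((l==i).astype(np.uint8),0,1)[0],key=len); r=cv2.minAreaRect(c); print(r, r[1])
        print(cv2.boxPoints(r).round().tolist())
E
```

```text
[ 294   94   55   35 1230] [322.36260163 110.51544715]
[(94, 305, 307, 3), (97, 296, 315, 20), (100, 294, 332, 39), (103, 295, 340, 46), (106, 295, 345, 51), (109, 296, 347, 52), (112, 296, 348, 53), (115, 303, 348, 46), (118, 314, 348, 35), (121, 318, 347, 30), (124, 321, 345, 25), (127, 332, 342, 11)]
((320.7585754394531, 109.60344696044922), (57.565555572509766, 26.554433822631836), 21.801406860351562) (57.565555572509766, 26.554433822631836)
[[289.0, 111.0], [299.0, 87.0], [352.0, 108.0], [343.0, 133.0]]
[327 168  31  35 844] [341.90402844 184.93246445]
[(168, 337, 344, 8), (171, 332, 350, 19), (174, 330, 352, 23), (177, 328, 354, 27), (180, 327, 356, 30), (183, 327, 357, 31), (186, 327, 357, 31), (189, 328, 357, 30), (192, 329, 356, 28), (195, 330, 354, 25), (198, 333, 352, 20), (201, 338, 350, 13)]
((342.0, 185.0), (34.0, 30.0), 90.0) (34.0, 30.0)
[[327.0, 168.0], [357.0, 168.0], [357.0, 202.0], [327.0, 202.0]]
[ 326  233   32   39 1064] [342.28007519 252.49530075]
[(233, 338, 346, 9), (236, 332, 352, 21), (239, 330, 355, 26), (242, 328, 356, 29), (245, 327, 357, 31), (248, 327, 357, 31), (251, 327, 357, 31), (254, 327, 357, 31), (257, 327, 357, 31), (260, 327, 357, 31), (263, 328, 357, 30), (266, 330, 356, 27), (269, 333, 354, 22)]
((341.5, 252.0), (38.0, 31.0), 90.0) (38.0, 31.0)
[[326.0, 233.0], [357.0, 233.0], [357.0, 271.0], [326.0, 271.0]]
```

The middle socket (body about 33 mm) is the medium one. The leaning one (about 28 mm) is the small. The small leans roughly 32° against the front board. I'll turn above it and take a second view to get the floor height.

```bash
python3 -m handwheel '[{"dx":0,"dy":0.1,"dz":0,"twist":0.14,"claw":0.66},{"dx":0,"dy":0.2,"dz":0,"twist":0.28,"claw":0.66},{"dx":0,"dy":0.3,"dz":0,"twist":0.42,"claw":0.66},{"dx":0,"dy":0.37,"dz":0,"twist":0.56,"claw":0.66},{"dx":0,"dy":0.37,"dz":0,"twist":0.7,"claw":0.66}]' 5
python3 -m handwheel '[{"dx":0,"dy":0,"dz":0,"twist":0.14,"claw":0.66},{"dx":0,"dy":0,"dz":0,"twist":0.28,"claw":0.66},{"dx":0,"dy":0,"dz":0,"twist":0.42,"claw":0.66},{"dx":0,"dy":0,"dz":0,"twist":0.56,"claw":0.66},{"dx":0,"dy":0,"dz":0,"twist":0.63,"claw":0.66}]' 5
python3 - <<'E'
from h import *
import json
optics.get_image('wrist'); optics.get_image('wrist')
print(readout.get_obs()['tcp_pos'],readout.get_obs()['tool_rot'])
m=optics.camera_model('wrist');im=snap('wrist','w6.png')
json.dump({k:np.array(v).tolist() for k,v in m.items()},open('m6.json','w'))
print(-np.array(m['R']).T@m['t'])
E
```

```text
time_s: 4.85
tcp_pos: [0.5151, 0.3191, 0.2466]
tool_rot: [-1.569, 0.003, 0.68]
wrist_force: [0.4, -0.9, 0.1]
gripper_width: 0.34
time_s: 5.35
tcp_pos: [0.5154, 0.3174, 0.247]
tool_rot: [-1.568, 0.002, 1.336]
wrist_force: [0.1, 0.1, 0.6]
gripper_width: 0.34
[0.51566223 0.31743882 0.2472174 ] [-1.56844476  0.00175062  1.33121919]
[0.45045779 0.33278849 0.42638786]
```

View pics/w6.png

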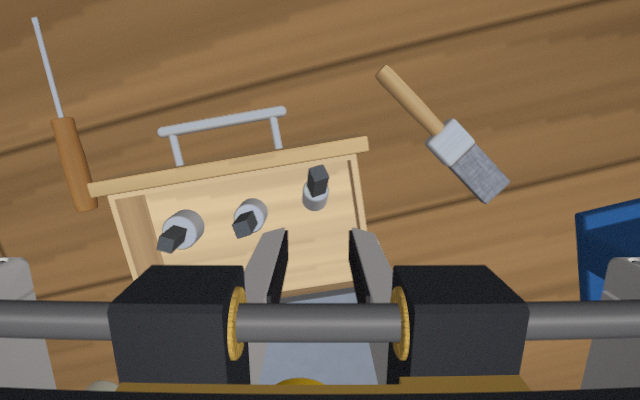

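The second view shows the small socket between the finger lines, adapter at (318,180) and square to the jaws. The medium is at (248,218) and the large at (180,232). I'll triangulate.

```bash
python3 - <<'E'
from h import *
import json
m5=json.load(open('m5.json'));m6=json.load(open('m6.json'))
def tri(a,b):
    P=[]
    for m in(m5,m6):
        P.append(np.c_[np.array(m['R']),m['t']])
    u=[cv2.undistortPoints(np.array([[p]],float),np.array(m['camera_matrix']),np.array(m['dist_coeffs'])).reshape(2,1) for p,m in((a,m5),(b,m6))]
    X=cv2.triangulatePoints(P[0],P[1],u[0],u[1]).ravel(); X=X[:3]/X[3]
    return X.round(4), (proj('',X,m5)-a).round(1).tolist(),(proj('',X,m6)-b).round(1).tolist()
for n,a,b in(('med top',(345.2,195.2),(243,227)),('large top',(346.3,271),(170,241)),('small tip',(302,104),(317.5,172)),('handleL',(236.5,129),(283,111)),('handleR',(239.5,246),(163,132)),('med body ctr',(341.9,183),(250.5,215))):
    print(n,*tri(a,b))
E
```

```text
med top [0.541  0.2299 0.075 ] [[0.3, -1.3]] [[-1.2, 0.0]]
large top [0.5392 0.1468 0.0689] [[0.4, -2.5]] [[-2.4, 0.3]]
small tip [0.5039 0.319  0.077 ] [[-0.1, 0.2]] [[0.2, 0.0]]
handleL [0.4393 0.3003 0.074 ] [[0.1, -0.4]] [[-0.4, -0.0]]
handleR [0.4305 0.1839 0.08  ] [[0.2, -0.8]] [[-0.8, 0.1]]
med body ctr [0.5396 0.2331 0.0372] [[-0.2, 0.6]] [[0.6, 0.0]]
```

```bash
python3 -m handwheel '[{"dx":0,"dy":0,"dz":-0.2,"twist":0,"claw":0.66},{"dx":0,"dy":0,"dz":-0.4,"twist":0,"claw":0.66},{"dx":0,"dy":0,"dz":-0.6,"twist":0,"claw":0.66},{"dx":0,"dy":0,"dz":-0.8,"twist":0,"claw":0.66},{"dx":0,"dy":0,"dz":-0.88,"twist":0,"claw":0.66}]' 5
python3 -m handwheel '[{"dx":0,"dy":0,"dz":-0.06,"twist":0,"claw":0.66},{"dx":0,"dy":0,"dz":-0.1,"twist":0,"claw":0.66},{"dx":0,"dy":0,"dz":-0.1,"twist":0,"claw":0.66}]' 5
```

```text
time_s: 6.0
tcp_pos: [0.5136, 0.316, 0.0667]
tool_rot: [-1.563, 0.006, 1.329]
wrist_force: [-0.4, -0.6, -1.1]
gripper_width: 0.34
time_s: 6.3
tcp_pos: [0.517, 0.3175, 0.052]
tool_rot: [-1.57, 0.001, 1.33]
wrist_force: [0.9, -0.4, 0.1]
gripper_width: 0.336
```

```bash
python3 -m handwheel '[{"dx":0,"dy":0,"dz":0,"twist":0,"claw":0.85},{"dx":0,"dy":0,"dz":0,"twist":0,"claw":0.9},{"dx":0,"dy":0,"dz":0,"twist":0,"claw":0.9}]' 5
```

```text
time_s: 6.6
tcp_pos: [0.5183, 0.318, 0.054]
tool_rot: [-1.573, -0.002, 1.33]
wrist_force: [-0.2, -0.1, 1.2]
gripper_width: 0.232
```

```bash
python3 -m handwheel '[{"dx":0,"dy":0,"dz":0,"twist":0,"claw":0.95},{"dx":0,"dy":0,"dz":0,"twist":0,"claw":0.95},{"dx":0,"dy":0,"dz":0,"twist":0,"claw":0.95}]' 5
```

```text
time_s: 6.9
tcp_pos: [0.5182, 0.3178, 0.0535]
tool_rot: [-1.572, -0.001, 1.33]
wrist_force: [0.6, 0.2, 3.7]
gripper_width: 0.227
```

```bash
python3 -m handwheel '[{"dx":0.035,"dy":-0.005,"dz":0.008,"twist":0,"claw":0.95},{"dx":0.07,"dy":-0.01,"dz":0.01,"twist":0,"claw":0.95},{"dx":0.105,"dy":-0.015,"dz":0.01,"twist":0,"claw":0.95},{"dx":0.13,"dy":-0.02,"dz":0.005,"twist":0,"claw":0.95},{"dx":0.13,"dy":-0.02,"dz":0.0,"twist":0,"claw":0.95}]' 5
python3 - <<'E'
from h import *
im=snap('wrist','w7.png'); cv2.imwrite('pics/w7c.png',cv2.resize(im[130:330,180:460,::-1],None,fx=2.5,fy=2.5))
E
```

```text
time_s: 7.4
tcp_pos: [0.545, 0.3137, 0.0527]
tool_rot: [-1.572, -0.001, 1.33]
wrist_force: [-0.4, 0.6, 3.5]
gripper_width: 0.223
```

View pics/w7c.png

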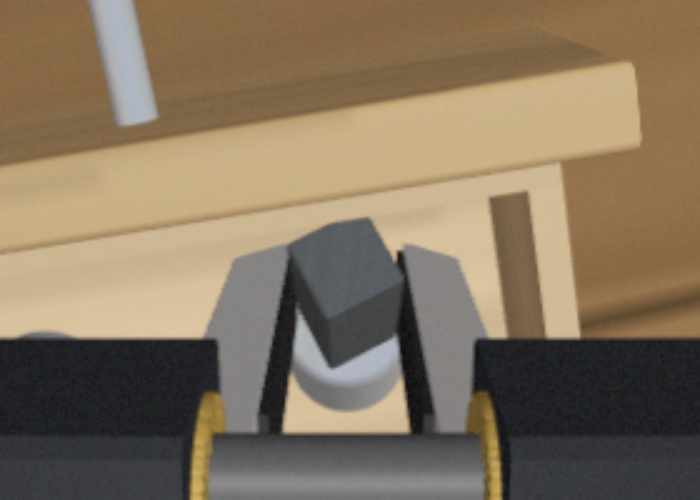

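The socket is held by its adapter edges and still tilted towards the front board; it slid instead of pivoting. I'll square the jaws to the drawer and push it back against the front board. Its top edge gets blocked there, which rotates it upright.

```bash
python3 -m handwheel '[{"dx":-0.03,"dy":0,"dz":0.01,"twist":0.08,"claw":0.95},{"dx":-0.08,"dy":0,"dz":0.01,"twist":0.167,"claw":0.95},{"dx":-0.12,"dy":0,"dz":0.01,"twist":0.167,"claw":0.95},{"dx":-0.14,"dy":0,"dz":0.01,"twist":0.167,"claw":0.95}]' 5
python3 -m handwheel '[{"dx":-0.02,"dy":0,"dz":0.005,"twist":0,"claw":0.95},{"dx":-0.02,"dy":0,"dz":0.005,"twist":0,"claw":0.95}]' 5
python3 -m handwheel '[{"dx":-0.015,"dy":0,"dz":0.003,"twist":0,"claw":0.95},{"dx":-0.015,"dy":0,"dz":0.003,"twist":0,"claw":0.95}]' 5
```

```text
time_s: 7.85
tcp_pos: [0.5162, 0.3128, 0.0538]
tool_rot: [-1.574, 0.001, 1.504]
wrist_force: [6.0, -1.6, -4.4]
gripper_width: 0.216
time_s: 8.05
tcp_pos: [0.5109, 0.3128, 0.0549]
tool_rot: [-1.57, 0.001, 1.504]
wrist_force: [1.5, -1.0, -0.8]
gripper_width: 0.169
time_s: 8.25
tcp_pos: [0.5094, 0.3129, 0.0556]
tool_rot: [-1.573, 0.001, 1.504]
wrist_force: [5.0, -0.9, -3.6]
gripper_width: 0.172
```

```bash
python3 -m handwheel '[{"dx":-0.012,"dy":0,"dz":0.003,"twist":0,"claw":0.95},{"dx":-0.012,"dy":0,"dz":0.003,"twist":0,"claw":0.95}]' 5
python3 -m handwheel '[{"dx":-0.01,"dy":0,"dz":0.0,"twist":0,"claw":0.95},{"dx":-0.01,"dy":0,"dz":0.0,"twist":0,"claw":0.95}]' 5
python3 - <<'E'
from h import *
im=snap('wrist','w8.png'); cv2.imwrite('pics/w8c.png',cv2.resize(im[100:330,180:460,::-1],None,fx=2.5,fy=2.5))
m=optics.camera_model('wrist')
x,y=readout.get_obs()['tcp_pos'][:2]
for z in(.012,.04,.078): print(z,[(np.array(p)-[180,100])*2.5 for p in proj('',[[x,y,z]],m)])
E
```

```text
time_s: 8.45
tcp_pos: [0.5075, 0.313, 0.0563]
tool_rot: [-1.574, 0.001, 1.504]
wrist_force: [5.4, -1.8, -5.1]
gripper_width: 0.166
time_s: 8.65
tcp_pos: [0.5058, 0.3131, 0.0564]
tool_rot: [-1.574, 0.0, 1.504]
wrist_force: [6.0, -0.6, -4.3]
gripper_width: 0.169
0.012 [array([347.79248173, 300.6976803 ])]
0.04 [array([348.19641846, 336.50113608])]
0.078 [array([348.95073724, 403.43374933])]
```

View pics/w8c.png

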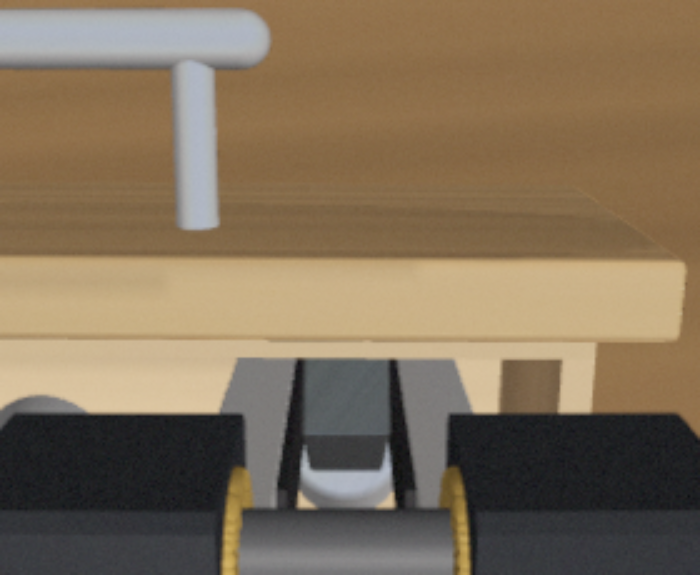

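View 11: the adapter faces are now flush in the pads, but the body still trails at +x, so it's still tilted and held near its tip. I'll lift it clear and bring the body's far side gently against the chest's front edge. The lever there is long, so it should swing upright.

```bash
python3 -m handwheel '[{"dx":0.06,"dy":0,"dz":0.06,"twist":0,"claw":0.95},{"dx":0.12,"dy":0,"dz":0.16,"twist":0,"claw":0.95},{"dx":0.18,"dy":0,"dz":0.26,"twist":0,"claw":0.95},{"dx":0.24,"dy":0,"dz":0.32,"twist":0,"claw":0.95},{"dx":0.27,"dy":0,"dz":0.32,"twist":0,"claw":0.95}]' 5
python3 - <<'E'
from h import *
o=readout.get_obs();print(o['tcp_pos'],o['wrist_force'])
im=snap('wrist','w9.png');sc=snap('scene','s9.png')
x,y,z=o['tcp_pos']; print(proj('scene',[[x,y,z],[x,y,z-.05]]))
E
```

```text
time_s: 9.2
tcp_pos: [0.5595, 0.3143, 0.123]
tool_rot: [-1.574, -0.002, 1.505]
wrist_force: [-0.2, 0.7, -1.4]
gripper_width: 0.172
[0.55947306 0.3143485  0.12297677] [-0.17742014  0.70961471 -1.37395912]
[[416.79495365 179.07632936]
 [415.13416326 191.52328543]]
```

```bash
cat > chk.py <<'E'
from h import *
import sys
m=optics.camera_model('wrist');o=readout.get_obs();im=optics.get_image('wrist').astype(int)
x,y,z=o['tcp_pos']
print('upright: tip/bodytop/rim centre px',proj('',[[x,y,z+.019],[x,y,z-.019],[x,y,z-.047]],m).round().tolist())
for v in range(190,325,6):
    r=im[v,275:365]; print(v,' '.join('%s%02d'%('w' if p[0]>p[2]+15 else 's',p.mean()/10) for p in r[::6]))
E
python3 chk.py
```

```text
upright: tip/bodytop/rim centre px [[320.0, 259.0], [319.0, 233.0], [319.0, 220.0]]
190 w16 w16 w16 w16 w16 w16 w16 w16 w16 w16 w16 w16 w16 w16 w16
196 w17 w17 w17 w16 w16 w17 w16 w16 w17 w17 w16 w16 w16 w16 w16
202 w17 w17 w16 w17 w17 w16 w17 w17 w17 w17 w17 w17 w17 w17 w17
208 w17 w17 w17 w17 w17 w17 w17 w16 w17 w17 w17 w17 w17 w17 w17
214 w16 w16 w16 w16 w16 w16 w16 w16 w16 w16 w16 w16 w16 w16 w16
220 w16 w16 w16 w16 w16 w16 w16 w16 w16 w16 w16 w16 w16 w16 w16
226 w16 w16 w16 w16 w16 w16 w16 w16 w16 w16 w16 w16 w16 w16 w16
232 w16 w13 s11 s10 s09 w16 w16 w15 w16 w16 s01 s11 s11 s11 w16
238 w15 s10 s10 s10 s08 w16 w16 w16 w16 w16 s02 s11 s10 s10 w13
244 s11 s11 s10 s10 s02 s07 s08 s08 s08 s08 s05 s11 s11 s11 s10
250 s10 s10 s10 s10 s01 s08 s08 s08 s08 s07 s06 s11 s11 s11 s10
256 s10 s10 s11 s10 s02 s07 s08 s08 s07 s07 s06 s09 s10 s10 s11
262 s10 s10 s11 s10 s02 s07 s08 s08 s08 s08 s06 s07 s11 s10 s11
268 s02 s10 s10 s11 s03 s08 s08 s08 s07 s08 s06 s01 s10 s11 s05
274 s03 s10 s10 s09 s02 s06 s06 s06 s06 s06 s04 s02 s10 s10 s04
280 s02 s10 s10 s01 s02 s05 s04 s05 s04 s04 s11 s02 s10 s10 s03
286 w04 s10 s10 s02 s02 s05 s05 s04 s04 s04 s15 s01 s11 s10 w02
292 w09 s10 s11 s02 s05 s16 s16 s16 s16 s16 s14 s01 s10 s10 w06
298 w09 w10 s10 s05 w13 s09 s11 s13 s13 s12 w15 s02 s09 s10 w06
304 w10 s04 s04 s04 s04 s04 s03 s04 s04 s04 s04 s04 s04 s04 s04
310 w09 s07 s07 s07 s07 s06 s07 s07 s07 s07 s07 s07 s06 s06 s06
316 w09 s08 s09 s08 s08 s09 s08 s08 s08 s09 s08 s08 s08 s08 s08
322 w10 s11 s11 s11 s11 s11 s11 s11 s11 s11 s11 s11 s11 s11 s11
```

```bash
python3 -m handwheel '[{"dx":0.05,"dy":0,"dz":0,"twist":0,"claw":0.95},{"dx":0.09,"dy":0,"dz":0,"twist":0,"claw":0.95},{"dx":0.09,"dy":0,"dz":0,"twist":0,"claw":0.95}]' 5
python3 -m handwheel '[{"dx":0.03,"dy":0,"dz":0,"twist":0,"claw":0.95},{"dx":0.06,"dy":0,"dz":0,"twist":0,"claw":0.95},{"dx":0.06,"dy":0,"dz":0,"twist":0,"claw":0.95}]' 5
python3 chk.py | awk '{print $1,$6,$7,$8,$9,$10,$11}'
```

```text
time_s: 9.65
tcp_pos: [0.5766, 0.3134, 0.1197]
tool_rot: [-1.57, 0.0, 1.505]
wrist_force: [-0.1, 0.1, -2.5]
gripper_width: 0.169
time_s: 9.95
tcp_pos: [0.5889, 0.3135, 0.1206]
tool_rot: [-1.571, -0.0, 1.505]
wrist_force: [-0.9, 0.0, -1.1]
gripper_width: 0.17
upright: 259.0], [319.0, 233.0], [319.0, 219.0]] 
190 w16 w16 w16 w16 w16 w16
196 w16 w16 w16 w16 w16 w16
202 w16 w16 w16 w16 w16 w16
208 w16 w16 w16 w16 w16 w16
214 w16 w16 w16 w16 w16 w16
220 w16 w16 w16 w16 w16 w16
226 w16 w16 w16 w16 w16 w16
232 s09 w17 w17 w16 w17 w17
238 s07 s09 s13 s13 s13 s12
244 s02 s08 s08 s08 s08 s08
250 s02 s08 s08 s08 s08 s08
256 s03 s08 s08 s08 s08 s08
262 s02 s08 s08 s08 s08 s08
268 s02 s08 s08 s08 s08 s08
274 s02 s09 s09 s09 s09 s08
280 s02 s08 s13 s16 s15 s12
286 s02 s07 s07 s07 s07 s07
292 s06 s13 s13 s13 s13 s13
298 s10 s13 s13 s13 s13 s13
304 s04 s04 s04 s04 s04 s04
310 s06 s07 s07 s07 s06 s06
316 s08 s08 s08 s08 s08 s08
322 s11 s11 s11 s11 s11 s11
```

It's swinging upright: body pixels now show above the adapter. I'll continue.

```bash
python3 -m handwheel '[{"dx":0.03,"dy":0,"dz":0,"twist":0,"claw":0.95},{"dx":0.055,"dy":0,"dz":0,"twist":0,"claw":0.95},{"dx":0.055,"dy":0,"dz":0,"twist":0,"claw":0.95}]' 5
python3 chk.py | awk '{print $1,$6,$7,$8,$9,$10,$11}' | sed -n '1p;5,17p'
```

```text
time_s: 10.3
tcp_pos: [0.6, 0.3135, 0.1204]
tool_rot: [-1.572, -0.0, 1.505]
wrist_force: [0.2, -0.1, -0.9]
gripper_width: 0.172
upright: 259.0], [319.0, 233.0], [319.0, 219.0]] 
208 w16 w16 w16 w16 w16 w16
214 w16 w16 w16 w16 w16 w16
220 w16 w16 s07 s07 s08 w15
226 w16 s11 s16 s16 s16 s15
232 s09 s09 s05 s06 s06 s06
238 s07 s03 s03 s03 s03 s03
244 s02 s08 s08 s08 s08 s08
250 s02 s08 s07 s08 s08 s07
256 s02 s08 s08 s08 s08 s08
262 s02 s08 s08 s08 s08 s08
268 s03 s08 s08 s08 s08 s08
274 s02 s07 s07 s07 s08 s08
280 s02 s13 s13 s12 s13 s13
```

```bash
python3 -m handwheel '[{"dx":-0.15,"dy":0,"dz":0,"twist":0,"claw":0.95},{"dx":-0.29,"dy":0,"dz":0,"twist":0,"claw":0.95},{"dx":-0.29,"dy":0,"dz":-0.15,"twist":0,"claw":0.95},{"dx":-0.29,"dy":0,"dz":-0.26,"twist":0,"claw":0.95},{"dx":-0.29,"dy":0,"dz":-0.28,"twist":0,"claw":0.95}]' 5
python3 -m handwheel '[{"dx":0,"dy":0,"dz":-0.02,"twist":0,"claw":0.95},{"dx":0,"dy":0,"dz":-0.02,"twist":0,"claw":0.95}]' 5
```

```text
time_s: 10.85
tcp_pos: [0.5392, 0.3126, 0.0614]
tool_rot: [-1.566, 0.003, 1.505]
wrist_force: [-0.9, 0.9, -2.0]
gripper_width: 0.17
time_s: 11.05
tcp_pos: [0.5418, 0.3137, 0.0613]
tool_rot: [-1.572, -0.001, 1.505]
wrist_force: [-0.2, -0.1, -1.2]
gripper_width: 0.17
```

```bash
python3 -m handwheel '[{"dx":0,"dy":0,"dz":-0.02,"twist":0,"claw":0.95},{"dx":0,"dy":0,"dz":-0.02,"twist":0,"claw":0.95}]' 5
python3 -m handwheel '[{"dx":0,"dy":0,"dz":-0.02,"twist":0,"claw":0.95},{"dx":0,"dy":0,"dz":-0.02,"twist":0,"claw":0.95}]' 5
python3 -m handwheel '[{"dx":0,"dy":0,"dz":-0.02,"twist":0,"claw":0.95},{"dx":0,"dy":0,"dz":-0.02,"twist":0,"claw":0.95}]' 5
```

```text
time_s: 11.25
tcp_pos: [0.5431, 0.3141, 0.0592]
tool_rot: [-1.576, -0.002, 1.505]
wrist_force: [1.1, -0.1, 2.9]
gripper_width: 0.17
time_s: 11.45
tcp_pos: [0.5436, 0.3141, 0.0559]
tool_rot: [-1.577, -0.002, 1.505]
wrist_force: [1.3, -1.6, 5.6]
gripper_width: 0.169
time_s: 11.65
tcp_pos: [0.544, 0.3141, 0.0523]
tool_rot: [-1.578, -0.003, 1.505]
wrist_force: [0.8, -0.9, 6.2]
gripper_width: 0.169
```

```bash
python3 -m handwheel '[{"dx":0,"dy":0,"dz":0.01,"twist":0,"claw":0.9},{"dx":0,"dy":0,"dz":0.01,"twist":0,"claw":0.75},{"dx":0,"dy":0,"dz":0.01,"twist":0,"claw":0.7},{"dx":0,"dy":0,"dz":0.1,"twist":0,"claw":0.7},{"dx":0,"dy":0,"dz":0.3,"twist":0,"claw":0.66}]' 5
python3 -m handwheel '[{"dx":0,"dy":0,"dz":0.2,"twist":0,"claw":0.66},{"dx":-0.05,"dy":0,"dz":0.4,"twist":0,"claw":0.66},{"dx":-0.15,"dy":-0.2,"dz":0.6,"twist":0,"claw":0.66},{"dx":-0.2,"dy":-0.4,"dz":0.6,"twist":0,"claw":0.66},{"dx":-0.2,"dy":-0.4,"dz":0.6,"twist":0,"claw":0.66}]' 5
python3 - <<'E'
from h import *
import json
optics.get_image('wrist');optics.get_image('wrist')
o=readout.get_obs();print(o['tcp_pos'])
m=optics.camera_model('wrist');im=snap('wrist','w10.png')
json.dump({k:np.array(v).tolist() for k,v in m.items()},open('m10.json','w'))
big=cv2.resize(im[60:300,120:520,::-1],None,fx=2,fy=2,interpolation=cv2.INTER_CUBIC);cv2.imwrite('pics/w10c.png',big)
g=im.astype(int); mask=(g[...,2]>=g[...,0]-8).astype(np.uint8); mask[:130]=0; mask[262:]=0
n,l,st,ce=cv2.connectedComponentsWithStats(mask)
for i in range(1,n):
    if st[i,4]>200: print(st[i],ce[i].round(1))
for P in([.544,.314],[.540,.232],[.537,.15]):
    print(proj('',[P+[.012],P+[.04],P+[.078]],m).round().tolist())
E
```

```text
time_s: 12.15
tcp_pos: [0.5377, 0.3122, 0.1036]
tool_rot: [-1.56, 0.005, 1.506]
wrist_force: [0.8, 1.1, 0.3]
gripper_width: 0.333
time_s: 12.65
tcp_pos: [0.5006, 0.2304, 0.2314]
tool_rot: [-1.574, 0.0, 1.502]
wrist_force: [0.1, 0.8, -0.4]
gripper_width: 0.342
[0.50085403 0.23326285 0.22863982]
[ 504  151   75   91 3270] [542.  196.3]
[ 226  197   40   45 1334] [244.6 218.4]
[305 198  32  40 966] [320.3 216.6]
[382 206  33  38 875] [398.5 224.7]
[250 228  38  34 935] [271.6 247.3]
[349 228  38  34 940] [364.4 247.2]
[[392.0, 208.0], [397.0, 215.0], [405.0, 226.0]]
[[320.0, 210.0], [320.0, 217.0], [320.0, 228.0]]
[[248.0, 212.0], [243.0, 219.0], [235.0, 230.0]]
```

View pics/w10c.png

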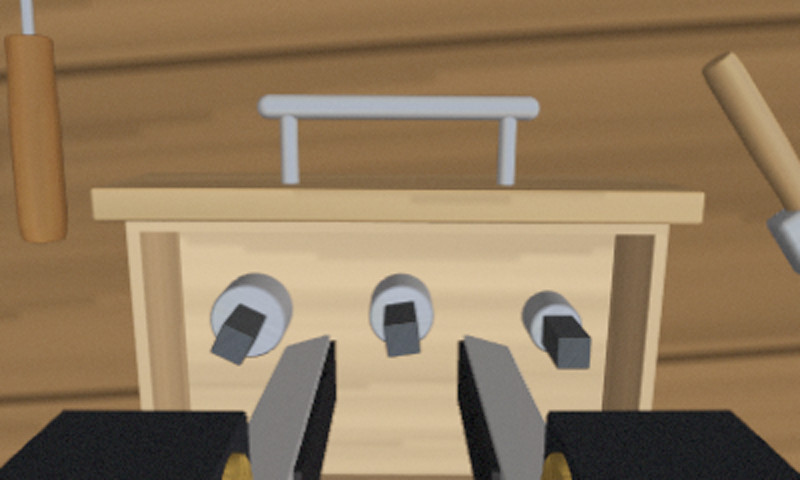

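All three sockets now stand in the drawer: large (250,315), medium (402,315), small (555,330) in the crop. I've used all 12 views, so checks are numeric from here. Next I'll locate the medium socket precisely.

```bash
python3 - <<'E'
from h import *
import json
m=json.load(open('m10.json'))
print(ray('',[(321,215)],.040,m),ray('',[(321.5,229)],.078,m))
# nuts from the top picture: washer/nut dark pixels
im=cv2.imread('pics/top0.png').astype(int)[195:235,375:450]
g=im.max(2); 
big=cv2.resize(g.astype(np.float32),None,fx=4,fy=4,interpolation=cv2.INTER_CUBIC)
mask=(big<120).astype(np.uint8); n,l,st,ce=cv2.connectedComponentsWithStats(mask)
for i in range(1,n):
    if 100<st[i,4]<2500: print(st[i],(ce[i]+.5)/4-.5+[375,195])
E
```

```text
[[0.5383948  0.23346628 0.04      ]] [[0.54152601 0.23338629 0.078     ]]
[ 36  61  38  40 702] [388.09081197 215.23646724]
[126  60  32  32 439] [409.5464123  214.01167426]
[216  60  21  22 216] [430.48958333 212.72106481]
```

```bash
python3 -m handwheel '[{"dx":0.195,"dy":0,"dz":-0.1,"twist":0,"claw":0.66},{"dx":0.195,"dy":0,"dz":-0.35,"twist":0,"claw":0.66},{"dx":0.195,"dy":0,"dz":-0.6,"twist":0,"claw":0.66},{"dx":0.195,"dy":0,"dz":-0.8,"twist":0,"claw":0.66},{"dx":0.195,"dy":0,"dz":-0.91,"twist":0,"claw":0.66}]' 10
python3 -m handwheel '[{"dx":0,"dy":0,"dz":0,"twist":0,"claw":0.66},{"dx":0,"dy":0,"dz":0,"twist":0,"claw":0.8},{"dx":0,"dy":0,"dz":0,"twist":0,"claw":0.9},{"dx":0,"dy":0,"dz":0,"twist":0,"claw":0.95},{"dx":0,"dy":0,"dz":0,"twist":0,"claw":0.95}]' 10
python3 -m handwheel '[{"dx":0,"dy":0,"dz":0,"twist":0,"claw":1},{"dx":0,"dy":0,"dz":0,"twist":0,"claw":1}]' 50
```

```text
time_s: 13.3
tcp_pos: [0.5376, 0.2334, 0.0417]
tool_rot: [-1.563, 0.004, 1.507]
wrist_force: [-5.6, -6.6, 59.8]
gripper_width: 0.344
time_s: 13.8
tcp_pos: [0.5403, 0.2339, 0.0471]
tool_rot: [-1.571, -0.0, 1.506]
wrist_force: [-0.2, -0.5, -1.7]
gripper_width: 0.358
time_s: 14.0
tcp_pos: [0.5402, 0.2336, 0.047]
tool_rot: [-1.571, -0.0, 1.505]
wrist_force: [-0.2, -1.0, -2.3]
gripper_width: 0.347
```

The width of 33.6 mm means the pads closed on the body, so the floor sits higher than I estimated. I'll open, rise 14 mm and regrip on the adapter.

```bash
python3 -m handwheel '[{"dx":0,"dy":0,"dz":0,"twist":0,"claw":0.6},{"dx":0,"dy":0,"dz":0,"twist":0,"claw":0.55},{"dx":0,"dy":0,"dz":0.03,"twist":0,"claw":0.55},{"dx":0,"dy":0,"dz":0.07,"twist":0,"claw":0.55},{"dx":0,"dy":0,"dz":0.07,"twist":0,"claw":0.55}]' 10
python3 -m handwheel '[{"dx":0,"dy":0,"dz":0,"twist":0,"claw":0.8},{"dx":0,"dy":0,"dz":0,"twist":0,"claw":0.9},{"dx":0,"dy":0,"dz":0,"twist":0,"claw":0.95},{"dx":0,"dy":0,"dz":0,"twist":0,"claw":0.95}]' 10
```

```text
time_s: 14.5
tcp_pos: [0.5414, 0.234, 0.063]
tool_rot: [-1.574, -0.002, 1.505]
wrist_force: [0.2, 1.0, 0.2]
gripper_width: 0.45
time_s: 14.9
tcp_pos: [0.5399, 0.2335, 0.0603]
tool_rot: [-1.57, 0.0, 1.505]
wrist_force: [-0.3, 0.0, 0.5]
gripper_width: 0.174
```

```bash
python3 -m handwheel '[{"dx":0,"dy":0,"dz":0,"twist":0,"claw":1},{"dx":0,"dy":0,"dz":0.1,"twist":0,"claw":1},{"dx":0,"dy":0,"dz":0.3,"twist":0,"claw":1},{"dx":0,"dy":0,"dz":0.5,"twist":0,"claw":1},{"dx":0,"dy":0,"dz":0.7,"twist":0,"claw":1}]' 40
python3 -m handwheel '[{"dx":0.03,"dy":-0.2,"dz":0,"twist":0,"claw":1},{"dx":0.06,"dy":-0.4,"dz":0,"twist":0,"claw":1},{"dx":0.1,"dy":-0.6,"dz":0,"twist":0,"claw":1},{"dx":0.1,"dy":-0.8,"dz":0,"twist":0,"claw":1},{"dx":0.1,"dy":-1,"dz":0,"twist":0,"claw":1}]' 40
python3 -m handwheel '[{"dx":0,"dy":-0.2,"dz":0,"twist":0,"claw":1},{"dx":0,"dy":-0.4,"dz":0,"twist":0,"claw":1},{"dx":0,"dy":-0.6,"dz":0,"twist":0.05,"claw":1},{"dx":0.05,"dy":-0.8,"dz":0,"twist":0.1,"claw":1},{"dx":0.08,"dy":-1,"dz":0,"twist":0.13,"claw":1}]' 40
python3 -m handwheel '[{"dx":0,"dy":-0.2,"dz":0,"twist":0,"claw":1},{"dx":0,"dy":-0.4,"dz":0,"twist":0,"claw":1},{"dx":0,"dy":-0.57,"dz":0,"twist":0,"claw":1},{"dx":0,"dy":-0.57,"dz":0,"twist":0,"claw":1},{"dx":0,"dy":-0.57,"dz":0,"twist":0,"claw":1}]' 40
python3 - <<'E'
from h import *
import json
optics.get_image('wrist');optics.get_image('wrist')
o=readout.get_obs();print(o['tcp_pos'],o['tool_rot'],o['q'])
m=optics.camera_model('wrist');im=snap('wrist','w11.png')
json.dump({k:np.array(v).tolist() for k,v in m.items()},open('m11.json','w'))
print(proj('',[[.532,-.217,.06],[.536,-.28,.06],[.541,-.345,.06],list(o['tcp_pos'])],m).round())
E
```

```text
time_s: 15.4
tcp_pos: [0.5395, 0.2334, 0.2012]
tool_rot: [-1.569, 0.001, 1.505]
wrist_force: [0.4, -0.6, -1.4]
gripper_width: 0.168
time_s: 15.9
tcp_pos: [0.5597, 0.0321, 0.1999]
tool_rot: [-1.57, -0.0, 1.506]
wrist_force: [0.6, 0.1, -1.3]
gripper_width: 0.169
time_s: 16.4
tcp_pos: [0.576, -0.1679, 0.2]
tool_rot: [-1.57, -0.001, 1.643]
wrist_force: [0.1, 0.7, -2.6]
gripper_width: 0.173
time_s: 16.9
tcp_pos: [0.5756, -0.2807, 0.1995]
tool_rot: [-1.569, -0.002, 1.64]
wrist_force: [-0.1, 0.8, -0.6]
gripper_width: 0.166
[ 0.57612924 -0.27928358  0.20027653] [-1.57028975e+00 -1.26347604e-03  1.64245999e+00] [-5.40306948e-01  2.92027838e-01  1.14212458e+00  7.50269229e-04
  1.70858068e+00 -2.18266464e+00]
[[392. 146.]
 [321. 146.]
 [247. 146.]
 [319. 245.]]
```

```bash
cat > nuts.py <<'E'
from h import *
def nuts(im, rows=(100,190), cols=(200,440), show=True):
    g=cv2.cvtColor(im,cv2.COLOR_RGB2GRAY); roi=g[rows[0]:rows[1],cols[0]:cols[1]]
    for t in (70,90,110):
        n,l,st,ce=cv2.connectedComponentsWithStats((roi<t).astype(np.uint8))
        print(t,[(st[i].tolist(),(ce[i]+[cols[0],rows[0]]).round(1).tolist()) for i in range(1,n) if st[i,4]>40])
    c=cv2.HoughCircles(cv2.medianBlur(cv2.resize(roi,None,fx=2,fy=2,interpolation=cv2.INTER_CUBIC),3),cv2.HOUGH_GRADIENT,1,60,param1=80,param2=20,minRadius=30,maxRadius=70)
    if c is not None: print('circ',(c[0]/2+[cols[0],rows[0],0]).round(1).tolist())
if __name__=='__main__':
    im=cv2.imread('pics/w11.png')[:,:,::-1].copy(); nuts(im)
    for v in range(110,190,6): print(v,' '.join('%3d'%p for p in im[v,270:370:4].mean(1)))
E
python3 nuts.py
```

```text
70 [([179, 32, 13, 25, 56], [381.4, 143.5])]
90 [([178, 30, 33, 36, 171], [386.5, 146.3]), ([46, 36, 12, 19, 68], [253.5, 143.5])]
110 [([178, 30, 34, 37, 619], [393.4, 147.0]), ([108, 33, 26, 30, 380], [320.4, 147.0]), ([36, 36, 22, 24, 251], [247.6, 146.6])]
circ [[249.2, 146.2, 23.1], [393.2, 147.2, 23.5], [320.2, 145.8, 23.7]]
110 119 116 118 118 117 113 119 118 126 124 123 125 127 126 125 123 125 125 124 123 125 123 124 123 123
116 186 185 183 186 187 186 187 186 186 186 186 189 189 187 188 189 188 189 188 190 190 187 190 190 190
122 183 183 183 182 182 183 183 183 182 182 182 182 182 182 181 182 182 182 182 184 183 183 181 183 182
128 186 186 187 186 186 186 187 187 187 190 196 201 201 202 202 203 200 185 185 183 186 187 186 186 187
134 185 183 184 184 183 185 186 186 203 201 196 201  90  81 195 204 202 202 186 188 187 188 187 188 188
140 194 186 186 188 185 188 188 196 202 201  81 102  97  97  98  95 177 202 201 189 188 190 189 188 189
146 201 182 180 183 181 181 184 202 201 202 101 167 184 185 188  98 167 201 201 186 185 186 185 188 186
152 201 186 187 187 188 188 188 195 202 202 101 149 184 187 185 100 171 203 202 187 185 186 186 184 186
158 176 178 178 178 178 179 179 178 200 200 194  89  98  97  99 178 202 201 183 182 183 183 182 184 184
164 182 183 182 183 182 182 183 182 183 195 196 201 200 202 201 204 203 182 182 183 183 184 183 184 182
170 184 184 183 185 183 185 184 184 186 186 184 186 185 187 185 183 186 186 182 183 185 185 183 184 184
176 140 140 141 143 146 143 144 146 147 150 147 147 149 151 151 155 156 157 156 157 163 163 165 164 169
182 114 112 115 120 121 119 120 123 123 119 119 122 120 119 118 119 117 117 116 115 113 113 112 110 109
188 114 110 111 109 112 112 113 114 112 113 113 111 113 111 109 109 109 110 117 114 117 118 115 115 116
```

The nuts lie in a level row at rows 146–147: 393 (large), 320 (medium, the middle one), 248 (small). So the socket yaw already matches the jig. Next I'll solve the nut height and where the socket sits in the grip.

```bash
python3 - <<'E'
from h import *
import json
from scipy.optimize import brentq
m=json.load(open('m11.json'))
px=[(393.4,147),(320.4,147),(247.6,146.6)]
f=lambda z:np.linalg.norm(np.diff(ray('',[px[0],px[2]],z,m),axis=0))-.130
z=brentq(f,-.05,.2);P=ray('',px,z,m);print('nut top',z);print(P.round(4)); d=P[0]-P[2];print('yaw',np.degrees(np.arctan2(-d[0],d[1])))
print(ray('',px,z-.005,m)[1])
im=cv2.imread('pics/w11.png').mean(2)
print('col',[(v,int(im[v,316:324].mean())) for v in range(186,300,2)])
for v in (204,210,216,222,228): print(v,[int(a) for a in im[v,284:356:2]])
E
```

```text
nut top 0.05710602101606149
[[ 0.5328 -0.2154  0.0571]
 [ 0.5375 -0.2804  0.0571]
 [ 0.5417 -0.3451  0.0571]]
yaw 3.965192204511254
[ 0.53796617 -0.2802978   0.05210602]
col [(186, 124), (188, 112), (190, 178), (192, 185), (194, 185), (196, 187), (198, 184), (200, 182), (202, 167), (204, 111), (206, 113), (208, 110), (210, 113), (212, 111), (214, 129), (216, 165), (218, 191), (220, 192), (222, 192), (224, 191), (226, 188), (228, 190), (230, 151), (232, 47), (234, 47), (236, 48), (238, 50), (240, 48), (242, 48), (244, 48), (246, 49), (248, 51), (250, 48), (252, 49), (254, 49), (256, 67), (258, 93), (260, 95), (262, 95), (264, 96), (266, 97), (268, 96), (270, 95), (272, 96), (274, 96), (276, 95), (278, 96), (280, 95), (282, 96), (284, 96), (286, 95), (288, 99), (290, 111), (292, 113), (294, 113), (296, 114), (298, 113)]
204 [176, 176, 175, 174, 174, 175, 177, 173, 174, 174, 176, 175, 147, 109, 102, 99, 103, 105, 111, 118, 121, 129, 157, 172, 176, 173, 174, 173, 173, 173, 173, 173, 172, 172, 174, 173]
210 [104, 102, 101, 105, 106, 103, 104, 103, 105, 104, 102, 99, 101, 99, 100, 102, 107, 110, 115, 118, 123, 126, 127, 127, 130, 135, 138, 111, 110, 107, 107, 109, 109, 106, 107, 106]
216 [104, 106, 106, 105, 107, 104, 99, 101, 103, 102, 102, 113, 128, 144, 153, 159, 163, 167, 168, 166, 160, 155, 147, 135, 133, 134, 134, 137, 140, 116, 104, 101, 102, 107, 100, 101]
222 [121, 121, 119, 120, 106, 102, 109, 134, 162, 185, 192, 192, 192, 193, 193, 192, 192, 193, 191, 192, 192, 193, 191, 192, 192, 186, 173, 155, 144, 143, 132, 112, 112, 107, 110, 109]
228 [116, 117, 115, 111, 115, 135, 123, 119, 167, 188, 189, 189, 188, 189, 188, 191, 190, 191, 190, 190, 190, 190, 189, 190, 191, 190, 161, 122, 134, 147, 151, 129, 120, 122, 119, 120]
```

```bash
python3 - <<'E'
from h import *
import json
from scipy.optimize import least_squares
m=json.load(open('m11.json'))
T=np.array([.57613,-.27928,.20028]);yaw=np.radians(4.0)
ux=np.array([np.cos(yaw),np.sin(yaw),0])
F=[(-.017,0,203),(-.017,.028,215),(-.008,.028,230.5),(-.008,.066,256.5),(.008,.066,288.7)]
def pts(p): return [T*[1,1,0]+ux*(p[0]+a)+[0,0,p[1]+b] for a,b,_ in F]
r=lambda p: proj('',pts(p),m)[:,1]-[f[2] for f in F]
for w in ([1,1,1,1,1],[1,.3,1,1,1]):
    s=least_squares(lambda p:r(p)*w,[0,.16],x_scale=[.01,.01],diff_step=1e-4);print('offset x',s.x[0],'rim-TCP',s.x[1]-T[2],r(s.x).round(2))
E
```

```text
offset x 0.0041930947427802285 rim-TCP -0.04100494171580274 [-0.16  0.04 -0.    0.23 -0.15]
offset x 0.0042229707521563116 rim-TCP -0.041067374366875964 [-0.14  0.07  0.01  0.23 -0.16]
```

The fit is clean (residuals ≤0.25 px): the socket axis is 4.2 mm ahead of the TCP and the rim 41 mm below it. The nut top is at about z 0.057. I'll move over the nut and descend.

```bash
python3 -m handwheel '[{"dx":-0.214,"dy":-0.007,"dz":0,"twist":0,"claw":1},{"dx":-0.214,"dy":-0.007,"dz":-0.15,"twist":0,"claw":1},{"dx":-0.214,"dy":-0.007,"dz":-0.3,"twist":0,"claw":1},{"dx":-0.214,"dy":-0.007,"dz":-0.42,"twist":0,"claw":1},{"dx":-0.214,"dy":-0.007,"dz":-0.42,"twist":0,"claw":1}]' 50
python3 - <<'E'
from h import *
optics.get_image('wrist');o=readout.get_obs();print(o['tcp_pos'],o['tool_rot'],o['wrist_force'])
snap('wrist','w12.png')
E
```

```text
time_s: 17.55
tcp_pos: [0.5311, -0.2788, 0.1124]
tool_rot: [-1.564, -0.006, 1.643]
wrist_force: [-0.7, 1.4, -1.6]
gripper_width: 0.168
[ 0.53235291 -0.2797847   0.11497777] [-1.56735945 -0.00288862  1.64321379] [ 0.9145127   0.317841   -1.07494494]
```

```bash
python3 -m handwheel '[{"dx":0,"dy":0,"dz":-0.04,"twist":0,"claw":1},{"dx":0,"dy":0,"dz":-0.06,"twist":0,"claw":1},{"dx":0,"dy":0,"dz":-0.075,"twist":0,"claw":1},{"dx":0,"dy":0,"dz":-0.075,"twist":0,"claw":1}]' 50
python3 -m handwheel '[{"dx":0,"dy":0,"dz":-0.02,"twist":0,"claw":1},{"dx":0,"dy":0,"dz":-0.02,"twist":0,"claw":1}]' 50
```

```text
time_s: 18.05
tcp_pos: [0.5339, -0.2808, 0.102]
tool_rot: [-1.572, -0.002, 1.642]
wrist_force: [1.6, 3.2, 0.6]
gripper_width: 0.169
time_s: 18.25
tcp_pos: [0.5339, -0.2808, 0.0975]
tool_rot: [-1.572, -0.002, 1.642]
wrist_force: [2.3, 5.2, 0.6]
gripper_width: 0.165
```

```bash
python3 -m handwheel '[{"dx":0.002,"dy":0.004,"dz":0,"twist":0,"claw":1},{"dx":0.002,"dy":0.004,"dz":-0.015,"twist":0,"claw":1},{"dx":0.002,"dy":0.004,"dz":-0.015,"twist":0,"claw":1}]' 50
python3 -m handwheel '[{"dx":0,"dy":0,"dz":-0.02,"twist":0,"claw":1},{"dx":0,"dy":0,"dz":-0.02,"twist":0,"claw":1}]' 50
```

```text
time_s: 18.55
tcp_pos: [0.5339, -0.2807, 0.0945]
tool_rot: [-1.571, -0.001, 1.642]
wrist_force: [1.8, 5.1, -0.2]
gripper_width: 0.167
time_s: 18.75
tcp_pos: [0.5341, -0.2807, 0.0913]
tool_rot: [-1.572, -0.0, 1.642]
wrist_force: [1.2, 4.9, 2.4]
gripper_width: 0.169
```

```bash
python3 -m handwheel '[{"dx":0.002,"dy":0.004,"dz":-0.02,"twist":0,"claw":1},{"dx":0.002,"dy":0.004,"dz":-0.03,"twist":0,"claw":1},{"dx":0.002,"dy":0.004,"dz":-0.03,"twist":0,"claw":1}]' 50
python3 -m handwheel '[{"dx":0,"dy":0,"dz":-0.015,"twist":0,"claw":1},{"dx":0,"dy":0,"dz":-0.015,"twist":0,"claw":1}]' 50
python3 -m handwheel '[{"dx":0,"dy":0,"dz":-0.015,"twist":0,"claw":1},{"dx":0,"dy":0,"dz":-0.015,"twist":0,"claw":1}]' 50
```

```text
time_s: 19.05
tcp_pos: [0.5344, -0.2807, 0.0912]
tool_rot: [-1.573, 0.003, 1.642]
wrist_force: [-6.3, 8.7, 21.5]
gripper_width: 0.168
time_s: 19.25
tcp_pos: [0.5343, -0.2808, 0.0911]
tool_rot: [-1.574, 0.004, 1.642]
wrist_force: [-10.0, 10.2, 31.2]
gripper_width: 0.169
time_s: 19.45
tcp_pos: [0.5344, -0.2809, 0.091]
tool_rot: [-1.575, 0.005, 1.642]
wrist_force: [-13.9, 13.0, 40.2]
gripper_width: 0.167
```

```bash
python3 -m handwheel '[{"dx":-0.002,"dy":-0.002,"dz":0.03,"twist":0,"claw":1},{"dx":-0.002,"dy":-0.002,"dz":0.05,"twist":0,"claw":1}]' 50
python3 - <<'E'
from h import *
import json
o=readout.get_obs();print(o['tcp_pos'],o['wrist_force'])
m=optics.camera_model('wrist');im=snap('wrist','w13.png').mean(2)
T=o['tcp_pos'];yaw=np.radians(4);ux=np.array([np.cos(yaw),np.sin(yaw),0])
A=T+ux*.0042
F=[(-.017,-.041),(-.017,-.013),(-.008,-.013),(-.008,.025),(.008,.025)]
print('socket pred',proj('',[A+ux*a+[0,0,b] for a,b in F],m).round(1).tolist())
N=np.array([.5375,-.2804,0])
for zw in(.041,.046,.050): print('washer front',zw,proj('',[N+ux*-.021+[0,0,zw]],m).round(1).tolist(), 'nuts',proj('',[[.5328,-.2154,zw+.016],[.5417,-.3451,zw+.016]],m).round(1).tolist())
print('col',[(v,int(im[v,316:324].mean())) for v in range(176,300,2)])
g=im[150:270,160:480]
for t in(95,110):
    n,l,st,ce=cv2.connectedComponentsWithStats((g<t).astype(np.uint8))
    print([(st[i].tolist(),(ce[i]+[160,150]).round(1).tolist()) for i in range(1,n) if 40<st[i,4]<1500])
E
```

```text
time_s: 19.65
tcp_pos: [0.5338, -0.2807, 0.0913]
tool_rot: [-1.573, 0.002, 1.642]
wrist_force: [1.0, 3.3, -3.8]
gripper_width: 0.168
[ 0.5338033  -0.28073664  0.09130363] [ 0.97690795  3.34038386 -3.7691464 ]
socket pred [[319.2, 202.7], [319.3, 215.0], [319.2, 230.5], [319.4, 256.9], [319.4, 288.7]]
washer front 0.041 [[319.3, 192.6]] nuts [[423.6, 230.9], [215.5, 230.3]]
washer front 0.046 [[319.3, 194.3]] nuts [[425.9, 233.5], [213.2, 232.9]]
washer front 0.05 [[319.3, 195.7]] nuts [[427.8, 235.7], [211.3, 235.0]]
col [(176, 122), (178, 123), (180, 122), (182, 117), (184, 109), (186, 182), (188, 180), (190, 179), (192, 180), (194, 177), (196, 127), (198, 196), (200, 197), (202, 196), (204, 106), (206, 107), (208, 106), (210, 108), (212, 106), (214, 118), (216, 155), (218, 185), (220, 186), (222, 187), (224, 185), (226, 184), (228, 184), (230, 183), (232, 46), (234, 47), (236, 46), (238, 48), (240, 47), (242, 46), (244, 46), (246, 47), (248, 48), (250, 46), (252, 47), (254, 47), (256, 52), (258, 89), (260, 91), (262, 92), (264, 92), (266, 93), (268, 92), (270, 93), (272, 93), (274, 93), (276, 92), (278, 91), (280, 92), (282, 90), (284, 91), (286, 91), (288, 122), (290, 169), (292, 166), (294, 102), (296, 98), (298, 98)]
[([0, 6, 320, 5, 1103], [326.3, 158.2]), ([241, 56, 51, 55, 1331], [423.0, 230.6]), ([37, 64, 34, 37, 515], [217.9, 228.2]), ([22, 115, 97, 5, 392], [231.8, 267.4]), ([198, 115, 97, 5, 390], [403.9, 267.5])]
[([0, 32, 294, 3, 437], [308.3, 183.2]), ([132, 54, 31, 25, 275], [307.5, 212.2]), ([36, 64, 36, 37, 703], [215.4, 230.2]), ([21, 113, 99, 7, 479], [231.3, 267.0]), ([198, 114, 98, 6, 465], [405.4, 267.1])]
```

The rim-to-washer gap in the image (7 rows) matches a seated rim: the washer circles put the washer at about z 0.05 and the rim is at 0.050. The rigid stop and slight binding on lifting agree. Now I'll turn clockwise about the socket axis, compensating the 4 mm offset.

```bash
python3 -m handwheel '[{"dx":0,"dy":0,"dz":-0.02,"twist":0,"claw":1},{"dx":0,"dy":0,"dz":-0.02,"twist":0,"claw":1},{"dx":0,"dy":0.002,"dz":-0.02,"twist":-0.1,"claw":1},{"dx":0.001,"dy":0.004,"dz":-0.02,"twist":-0.2,"claw":1},{"dx":0.0015,"dy":0.007,"dz":-0.02,"twist":-0.3,"claw":1}]' 55
python3 - <<'E'
from plant import readout
o=readout.get_obs();print(o['wrist_torque'])
E
```

```text
time_s: 20.2
tcp_pos: [0.5345, -0.2792, 0.0911]
tool_rot: [-1.574, 0.001, 1.325]
wrist_force: [-5.4, 8.7, 21.9]
gripper_width: 0.166
[1.85168403 1.24770681 0.43187114]
```

```bash
python3 -m handwheel '[{"dx":0.0,"dy":0.004,"dz":0.005,"twist":-0.12,"claw":1},{"dx":0.001,"dy":0.007,"dz":0.005,"twist":-0.24,"claw":1},{"dx":0.002,"dy":0.01,"dz":0.005,"twist":-0.36,"claw":1},{"dx":0.003,"dy":0.012,"dz":0.005,"twist":-0.48,"claw":1},{"dx":0.004,"dy":0.014,"dz":0.005,"twist":-0.57,"claw":1}]' 55
python3 -m handwheel '[{"dx":0,"dy":0,"dz":0,"twist":0,"claw":1},{"dx":0,"dy":0,"dz":0,"twist":0,"claw":1},{"dx":0,"dy":0,"dz":0,"twist":0,"claw":1}]' 55
python3 - <<'E'
from h import *
import json
o=readout.get_obs();print(o['wrist_torque'],o['q'][5])
m=optics.camera_model('wrist');im=snap('wrist','w14.png').mean(2)
T=o['tcp_pos'];yaw=o['tool_rot'][2]-np.pi/2;ux=np.array([np.cos(yaw),np.sin(yaw),0])
A=T+ux*.0042; print('axis now',A)
F=[(-.017,-.041),(-.017,-.013),(-.008,-.013),(-.008,.025),(.008,.025)]
print('socket pred',proj('',[A+ux*a+[0,0,b] for a,b in F],m).round(1).tolist())
print('col',[(v,int(im[v,316:324].mean())) for v in range(186,300,2)])
for v in(204,222,244,270): print(v,[int(a) for a in im[v,290:350:3]])
E
```

```text
time_s: 20.7
tcp_pos: [0.5355, -0.2774, 0.0912]
tool_rot: [-1.576, 0.0, 0.727]
wrist_force: [-4.0, 6.1, 18.4]
gripper_width: 0.165
time_s: 21.0
tcp_pos: [0.5355, -0.2774, 0.0912]
tool_rot: [-1.576, -0.0, 0.731]
wrist_force: [-4.6, 7.2, 17.9]
gripper_width: 0.166
[1.34856942 0.99332786 0.33555594] -1.3023157216271741
axis now [ 0.53827257 -0.28050447  0.09115747]
socket pred [[319.0, 201.4], [319.2, 213.7], [319.2, 229.2], [319.5, 255.6], [319.4, 287.4]]
col [(186, 180), (188, 179), (190, 180), (192, 181), (194, 171), (196, 194), (198, 196), (200, 196), (202, 170), (204, 139), (206, 142), (208, 138), (210, 140), (212, 139), (214, 150), (216, 170), (218, 185), (220, 187), (222, 186), (224, 185), (226, 183), (228, 185), (230, 147), (232, 63), (234, 65), (236, 64), (238, 63), (240, 63), (242, 64), (244, 63), (246, 63), (248, 63), (250, 64), (252, 64), (254, 63), (256, 68), (258, 89), (260, 89), (262, 90), (264, 92), (266, 93), (268, 92), (270, 92), (272, 93), (274, 92), (276, 91), (278, 91), (280, 92), (282, 91), (284, 90), (286, 91), (288, 101), (290, 129), (292, 113), (294, 110), (296, 109), (298, 112)]
204 [179, 176, 188, 196, 194, 193, 154, 133, 129, 137, 139, 143, 148, 176, 196, 196, 195, 179, 182, 178]
222 [192, 97, 113, 151, 181, 187, 186, 188, 185, 187, 186, 186, 187, 187, 185, 178, 161, 141, 154, 196]
244 [148, 149, 146, 27, 40, 63, 67, 68, 66, 64, 62, 63, 61, 68, 66, 27, 101, 147, 149, 147]
270 [146, 136, 28, 29, 85, 95, 90, 87, 92, 89, 93, 92, 93, 93, 93, 63, 25, 35, 147, 148]
```

The socket turned 0.91 rad with no slip in the grip. One more height check, using the washers only, plus the drawer and the two other sockets from the top view.

```bash
python3 - <<'E'
from h import *
import json
from scipy.optimize import brentq
m=json.load(open('m11.json')); im=cv2.imread('pics/w11.png').mean(2)
# washer mask (>194) extents per washer, ellipse fit of outer contour
g=(cv2.GaussianBlur(im,(3,3),0)>193).astype(np.uint8); C=[]
for c0 in(393,320,248):
    r=g[116:174,c0-32:c0+32]; cs=max(cv2.findContours(r,0,1)[0],key=cv2.contourArea)
    e=cv2.fitEllipse(cv2.convexHull(cs)); C.append((e[0][0]+c0-32,e[0][1]+116)); print(np.round(C[-1],1),np.round(e[1],1))
z=brentq(lambda z:np.linalg.norm(np.diff(ray('',[C[0],C[2]],z,m),axis=0))-.130,-.05,.2);print('washer z',z,ray('',C,z,m).round(4).tolist())
t=snap('top','top_end.png'); a=cv2.imread('pics/top0.png')[:,:,::-1]
# handle in the top view now
hsv=cv2.cvtColor(t,cv2.COLOR_RGB2HSV); k=((hsv[...,1]<60)&(hsv[...,2]>130)).astype(np.uint8); k[:200]=0;k[280:]=0;k[:,:190]=0;k[:,290:]=0
n,l,st,ce=cv2.connectedComponentsWithStats(k)
for i in range(1,n):
    if st[i,4]>20: print(st[i],ce[i].round(1),ray('top',[ce[i]],.07).round(3))
d=np.abs(t.astype(int)-a).max(2)>60; d[:, :190]=d[:,:190]
n,l,st,ce=cv2.connectedComponentsWithStats(d.astype(np.uint8)); print('changed',[st[i].tolist() for i in range(1,n) if st[i,4]>60])
E
```

```text
[392.8 146.6] [44.2 47.1]
[320.7 146.1] [46.2 47. ]
[248.3 146.2] [44.6 47. ]
washer z 0.054109485243217695 [[0.5327, -0.2153, 0.0541], [0.537, -0.2802, 0.0541], [0.5416, -0.345, 0.0541]]
[260 208  13  14  90] [266.2 215. ] [[0.531 0.148 0.07 ]]
[213 235  44  17 210] [235.1 246.7] [[0.437 0.237 0.07 ]]
changed [[367, 159, 100, 102, 3896], [189, 191, 93, 48, 3106], [213, 235, 44, 17, 190], [324, 262, 98, 62, 3490], [224, 326, 164, 65, 5626], [0, 344, 131, 56, 3881], [7, 348, 22, 10, 161], [237, 393, 43, 7, 261]]
```

```bash
python3 - <<'E'
from h import *
import json
m10=json.load(open('m10.json'));m5=json.load(open('m5.json'))
print('w5',ray('',[(238,187)],.07,m5),'w10',ray('',[(319.5,112.7)],.07,m10))
for f in('top0','top4','top_end'):
    t=cv2.imread(f'pics/{f}.png'); hsv=cv2.cvtColor(t,cv2.COLOR_BGR2HSV); k=(hsv[...,1]<75)&(hsv[...,2]>120)
    for c in(228,236,244):
        r=np.nonzero(k[198:262,c])[0]+198; r=r[-4:]; print(f,c,r, ray('top',[(c,r.mean())],.07)[0,:2].round(4))
E
```

```text
w5 [[0.43328986 0.24242755 0.07      ]] w10 [[0.43281557 0.23862687 0.07      ]]
top0 228 [204 205 206 207] [0.56   0.2624]
top0 236 [205 206 207 208] [0.5569 0.2384]
top0 244 [205 206 207 208] [0.5568 0.2146]
top4 228 [] [nan nan]
top4 236 [216 217 218] [0.5253 0.2373]
top4 244 [248 249 250 251] [0.4292 0.2105]
top_end 228 [246 247 248 249] [0.4351 0.2577]
top_end 236 [247 248 249 250] [0.4321 0.2341]
top_end 244 [247 248 249 250] [0.4321 0.2106]<stdin>:8: RuntimeWarning: Mean of empty slice.
  ret = ret.dtype.type(ret / rcount)
```

```bash
python3 - <<'E'
from h import *
t=cv2.imread('pics/top_end.png').astype(int)
def e(P,zf=.02): return proj('top',[P+[zf],P+[zf+.028],P+[zf+.066]]).round(1).tolist()
print('small exp',e([.55,.314]),'large exp',e([.537,.15]))
for (x0,x1) in((200,224),(256,284)):
    for y in range(204,232,2): print(y,' '.join('%s%02d'%('w' if t[y,x,2]>t[y,x,0]+12 else 's',t[y,x].mean()/10) for x in range(x0,x1,2)))
    print()
E
```

```text
small exp [[214.7, 211.5], [212.4, 210.0], [209.2, 207.9]] large exp [[267.8, 215.6], [266.5, 214.2], [264.8, 212.2]]
204 w08 w07 w10 w16 w15 w14 w16 w17 w17 w17 w17 w17
206 w08 w07 w14 w17 s08 s08 s07 w10 w14 w17 w17 w17
208 w07 w07 w16 w17 s08 s07 s05 s03 s15 w12 w18 w18
210 w08 w07 w16 w17 w09 s06 s04 s03 s15 s08 w17 w18
212 w08 w07 w15 w16 w16 s14 s11 s11 s13 s08 w16 w17
214 w08 w08 w17 w17 w17 w16 w14 s11 s08 w13 w17 w16
216 w08 w09 w18 w18 w18 w18 w18 w17 w17 w18 w18 w18
218 w07 w10 w18 w18 w18 w18 w18 w18 w18 w18 w18 w18
220 w07 w11 w18 w18 w18 w17 w18 w18 w18 w18 w18 w18
222 w07 w13 w17 w16 w16 w16 w16 w17 w17 w17 w16 w16
224 w07 w13 w15 w15 w16 w15 w15 w15 w16 w15 w15 w16
226 w13 w15 w16 w16 w16 w16 w16 w16 w15 w15 w16 w16
228 w15 w16 w15 w14 w14 w15 w14 w14 w16 w16 w16 w16
230 w15 w15 w15 w15 w15 w15 w15 w15 w15 w15 w14 w14

204 w17 w16 w16 w17 w16 w16 w16 w16 w16 w16 w16 w16 w15 w08
206 w17 w17 w17 w17 w17 w17 w17 w17 w17 w17 w17 w17 w15 w08
208 w18 w18 w18 w16 w16 w17 w16 w17 w18 w18 w18 w17 w15 w07
210 w18 w18 w17 w13 s09 s13 s16 w16 w18 w18 w18 w18 w15 w08
212 w18 w18 w15 s08 s07 s07 s10 s16 w13 w18 w18 w18 w14 w07
214 w17 w17 s16 s08 s07 s05 s08 s16 s14 w17 w18 w17 w13 w08
216 w17 w17 s17 s15 s11 s05 s15 s17 s11 w17 w17 w17 w12 w08
218 w17 w17 w17 s17 s17 s15 s17 s15 w10 w17 w17 w17 w11 w08
220 w18 w18 w18 w16 s15 s15 s13 w10 w16 w18 w18 w17 w10 w08
222 w18 w18 w18 w18 w17 w14 w15 w17 w18 w18 w18 w17 w09 w08
224 w18 w18 w18 w18 w18 w18 w18 w18 w18 w18 w18 w16 w09 w08
226 w16 w17 w17 w17 w17 w17 w18 w18 w18 w18 w18 w16 w08 w08
228 w16 w16 w16 w16 w16 w16 w16 w16 w16 w17 w17 w16 w08 w08
230 w16 w16 w16 w16 w16 w16 w16 w16 w16 w16 w16 w15 w08 w08
```

Both sockets appear exactly where upright ones should: small tip at (210,208) against an expected (209,208), large tip at (265,212) against an expected (265,212). Handing in.

```bash
python3 - <<'E'
from plant import readout, job_done
o=readout.get_obs();print(o['time_s'],o['tcp_pos'],o['wrist_force'],o['gripper_width']);print(job_done())
E
```

```text
21.1 [ 0.53543673 -0.27737896  0.09112368] [-4.06578527  6.49679762 17.78040022] 0.16705982886724588
the job is handed in; nothing more can be done
None
```

I handed the job in at 21.1 s. The drawer is pulled out to its stop and the medium socket is seated on the middle nut and turned clockwise. `job_done()` gave no verdict.

I did not try the other sockets on the nut. From the images the middle nut was the 23 mm one, so I went straight to the medium socket.

**What went wrong on the way**
- **Small socket:** it was found leaning against the drawer front, most likely from the hard stop of the pull (62 N on the wrist). I gripped it, swung it upright against the chest's front edge and set it back in the drawer.
- **First grasp of the medium socket:** I had the drawer floor height too low, so the fingers came down on the socket body (60 N on the wrist) and closed on it. I opened, rose 14 mm and gripped the adapter.

**Last checks**
- **Drawer:** the handle is about 125 mm from where it started. It may have started up to 12 mm open, so it should be at or close to its stop. The views differ by 2–3 mm on its position.
- **Seating:** the rim is at z ≈ 0.050. The washers measured z ≈ 0.054, and the rim-to-washer gap in the image looks seated. My first estimate from the nut tops put the washer at 0.041, which disagreed. I judged that one biased because the dark sides of the nuts pulled it low.
- **Turn:** the socket turned 0.91 rad with no slip in the grip. Allowing for play, the nut should be 0.5 to 0.9 rad round, but I had no direct view of it.
- **Grip:** the fingers hold the adapter at about 16 mm, with 55 N commanded.
- **Other sockets:** in the top view the small and large sockets are where upright ones should appear.

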